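# Fetch the glue stick from behind the bottles

## Task

The glue stick stands hemmed in at the back of the plywood station board, behind the two brown bottles and the minute timer. First stand the two bottles and the timer, all three, on the cork mat at the side; then fetch the glue stick and lower it upright into the bore of the wooden bench holder until it rests on the bottom; only after that put both bottles and the timer back on the station board, each on the same round spot it came from, upright. Leave the measuring cup and the pebble where they are, and let no bottle fall over.

Things in the scene. Friction and masses are not known exactly. Their poses are not given: they have to be found in the camera images.
- station: Fixed plywood board, 190 (x) x 240 (y) x 12 mm; back board 45 mm high on its +x edge, inner face at x = 83. Origin: centre of underside; +x away from the robot, yaw within 0.25 rad. On its top (z = 12): 72 mm cork rounds at (x, y) = (20, 65), (20, -65), (-55, 0), for bottles and timer in any order, and a 38 mm round at (20, 0) for the glue stick. Room for fingers: side things along x, front thing along y.
- mat: Fixed cork mat, 270 (its x) x 120 (its y) x 6 mm thick, lying on the table on the left or the right of the station board, its length roughly along the world's x (turned up to 0.08 rad). Origin: centre of the underside.
- holder: Fixed wooden bench holder, a block 80 x 80 x 45 mm, on the side opposite the mat. Origin: centre of the underside. In the middle of its top a round vertical bore of 35 mm diameter, 30 mm deep (its bottom is 15 mm above the underside), with a 5 mm countersink at the mouth.
- glue: Glue stick standing upright, white tube with orange knob below and orange cap on top: 93 mm tall, 25 mm diameter (26 mm at the cap, which starts 67 mm up), 30 g. Origin: centre of its underside; z is its long axis.
- big_bottle: The larger brown bottle with black screw cap, upright: 60 mm diameter, 130 mm tall, straight up to 84 mm, then a rounded shoulder; cap 33 mm wide on the top 20 mm, about 0.19 kg. Origin: centre of its underside; z up its axis.
- small_bottle: The smaller brown bottle with black screw cap, upright: 54 mm diameter, 118 mm tall, straight up to 76 mm, then a rounded shoulder; cap 30 mm wide on the top 20 mm, about 0.15 kg. Origin: centre of its underside; z up its axis.
- minute_timer: Round wind-up minute timer, cream base with red upper half and a small knob on top: 58 mm diameter up to 36 mm, 49 mm tall in all, about 0.09 kg; upper half and base do not turn. Origin: centre of its underside; z up.
- cup: Bystander: clear plastic measuring cup, 67 mm diameter at the rim, 74 mm tall, standing on the table beyond the holder. Origin: centre of its underside.
- pebble: Bystander: grey-brown pebble, 41 x 56 x 23 mm, lying on the table on the robot side of the holder. Origin: centre of its underside.
Mind the look-alikes: they are no part of the job. What is shaped like the minute_timer but orange is not meant.

How it is judged:
On the way, in this order (a step that is already met when the one before it is completed fails the run):
1. both bottles and the timer stand on the mat, the glue stick still in its place (x of big_bottle in the frame of mat between -0.125 and 0.125 m and y of big_bottle in the frame of mat between -0.05 and 0.05 m and z of big_bottle in the frame of mat between 0 and 0.01 m and angle between each of big_bottle, small_bottle, minute_timer's own z axis and vertical below 0.15 rad and linear speed of each of big_bottle, small_bottle, minute_timer below 0.03 m/s and x of small_bottle in the frame of mat between -0.125 and 0.125 m and y of small_bottle in the frame of mat between -0.05 and 0.05 m and z of small_bottle in the frame of mat between 0 and 0.01 m and x of minute_timer in the frame of mat between -0.125 and 0.125 m and y of minute_timer in the frame of mat between -0.05 and 0.05 m and z of minute_timer in the frame of mat between 0 and 0.01 m and distance of glue from where it was at the start of the episode below 0.03 m), for 0.2 s.
2. the glue stick stands in the holder's bore, on its bottom, while the other three are still on the mat (x of big_bottle in the frame of mat between -0.125 and 0.125 m and y of big_bottle in the frame of mat between -0.05 and 0.05 m and z of big_bottle in the frame of mat between 0 and 0.01 m and angle between each of big_bottle, small_bottle, minute_timer's own z axis and vertical below 0.15 rad and linear speed of each of big_bottle, small_bottle, minute_timer, glue below 0.03 m/s and x of small_bottle in the frame of mat between -0.125 and 0.125 m and y of small_bottle in the frame of mat between -0.05 and 0.05 m and z of small_bottle in the frame of mat between 0 and 0.01 m and x of minute_timer in the frame of mat between -0.125 and 0.125 m and y of minute_timer in the frame of mat between -0.05 and 0.05 m and z of minute_timer in the frame of mat between 0 and 0.01 m and horizontal distance between glue and holder below 0.008 m and z of glue in the frame of holder below 0.02 m and angle between glue's own z axis and vertical below 0.12 rad), for 0.2 s.
At the end, for the whole second after the job is handed in: Glue stick upright in the bore (axes within 8 mm, underside at most 5 mm above its bottom, tilt under 0.12 rad); both bottles and the timer at rest, each within 12 mm of where it stood at the start, tilt under 0.1 rad; cup and pebble within 20 mm of where they were (horizontal distance between glue and holder below 0.008 m and z of glue in the frame of holder below 0.02 m and angle between glue's own z axis and vertical below 0.12 rad and linear speed of glue below 0.03 m/s and distance of each of big_bottle, small_bottle, minute_timer from where it was at the start of the episode below 0.012 m and angle between each of big_bottle, small_bottle, minute_timer's own z axis and vertical below 0.1 rad and linear speed of each of big_bottle, small_bottle, minute_timer below 0.02 m/s and distance of each of cup, pebble from where it was at the start of the episode below 0.02 m); the robot touches nothing.
It fails at once if the measuring cup or the pebble was shifted more than 20 mm (distance of any of cup, pebble from where it was at the start of the episode above 0.02 m).
It fails at once if a bottle fell over (angle between any of big_bottle, small_bottle's own z axis and vertical above 0.6 rad).
It also fails if it takes over 141 s, if anything falls off the work surface, if the arm or the gripper's body presses on something with over 40 N, if the wrist force passes 120 N, or if a joint passes its speed limit or range.

## Robot

A 6-joint arm with a two-finger parallel gripper is mounted at the origin on the work surface; the furniture and walls round the work are solid. World frame = base frame: x ahead of the robot, y to its left, z up, the work surface at z = 0. Lengths are in m, angles in rad, forces in N, time in s.
With the tool pointing down it reaches from about 0.425 to 0.95 m from the base axis. Payload 3.5 kg.
Tool frame: the origin (TCP) lies at the very end of the fingers, on their centre line; the grasp point (between the pads) lies 19 mm behind it; y points along the fingers, z is the direction in which the jaws open and shut, and the axes are right-handed (so a half turn about y gives the same grasp; the last joint's range is limited). The gripper opens to 85 mm and grips with 20 to 120 N. Pads are 22 mm wide; open, the fingers measure 114 mm over their backs; the gripper's body (76 mm by 85 mm) begins 54 mm behind the grasp point. The pads swing forward as they close: fully open they stand 13 mm farther back than shut.
Start: joints at [0.972, 0.286, 1.577, -0, 1.279, -0.15], TCP at [0.293, 0.608, 0.231] pointing down, gripper open.
Joint ranges: [-2.77, 2.77], [-0.9, 2.22], [0.21, 2.48], [-1.53, 4.67], [0.24, 2.81], [-2.84, 2.84]. Speed limits (rad/s): [2.79, 2.79, 3.14, 3.14, 3.14, 3.14].

## Interface

Orientations are given as a unit quaternion [w, x, y, z].
In Python, from station import ctrl, read_camera gives the robot as it stands.
- The arm moves only by the tool drive_tool, never from a script. Its argument "moves" is a list of rows, each a list of 7 numbers: the closure in counts, from 0 (fully open) to 255 (shut), then the shift along the tool's x, y, z in m, then the turn, a rotation vector about the tool's x, y, z in rad. In form: [[hand, x, y, z, wx, wy, wz], ...]. A call has 1 to 12 rows; each row is the pose to reach, as a shift and turn from the pose commanded when the call began, along the tool's axes at that moment; what a row does not reach only later rows make up. A row lasts 1/12 s, in which the tool goes at most 41.7 mm and 7.16 degrees, less where a joint would pass 70% of its speed; a pose out of reach is approached as far as the arm can. A call with a gripper value outside its range is refused whole. The fingers move at their own pace and stop on an object; the grip force is fixed at half the most. Time passes only in rows, so rows that repeat a pose let the fingers close. It gives the time, the measured TCP pose, the force and the opening at its end, in the units of the state.
- ctrl.get_state(): the state, without advancing time (a new reading comes with each control period).
- read_camera(name): name is "scene" or "top" or "wrist"; returns a dict with "pixels" (400x640x3 uint8, blue, green, red), "fx", "fy", "cx", "cy" (pixels), "R" (3x3) and "t" (3): a world point X has camera coordinates R X + t. Camera axes: x right, y down, z forward; pixel columns grow to the right and rows downward; lengths in m; the calibration is good to about 2 mm. A picture is of the moment at which its call begins. There is no depth.
- ctrl.finish_job(): hands the job in, once; it reports no verdict.
The state is a dict: "clock": time; "q": joint angles; "qvel": joint speeds; "joint_efforts": joint torques, N m; "tool_pos": TCP position; "eef_rot": TCP orientation; "wrist_force": force on the tool from outside, world axes, zero at the start; "wrist_torque": the same for the moment, N m; "opening": opening from 0.0 (shut) to 1.0 (fully open).
Only numpy, scipy, OpenCV 4.12 (cv2) and the standard library are available. Lean on these libraries where they do the work, as an engineer would, in place of code of your own. Each camera call takes 0.05 s, during which the arm holds its last target.

## Working session

There is one attempt and no reset: what is moved stays moved. The work goes in short steps, Python scripts to look and compute and a tool call to move; the robot and the scene stay as the last step left them, time stands still between calls to the robot, and variables do not carry over. Pictures are saved under pics/ and viewed, and the job is handed in when it is done.

Besides the shell and the picture viewer there is one more tool, called by a JSON object that holds its "op" and its "data", one argument or row to a line. drive_tool: Moves the arm, as the interface text tells. Its arguments: {"type":"object","properties":{"moves":{"type":"array"}},"required":["moves"]}

```bash
ls; mkdir -p pics
python3 - <<'E'
from station import ctrl, read_camera
import cv2
s=ctrl.get_state()
for k,v in s.items(): print(k,v)
for n in ("scene","top","wrist"):
    c=read_camera(n); cv2.imwrite(f"pics/{n}0.png",c["pixels"])
    print(n,c["fx"],c["fy"],c["cx"],c["cy"],c["R"],c["t"])
E
```

```text
pics
clock 0.0
q [ 9.71986634e-01  2.87134600e-01  1.57819777e+00 -3.53587347e-05
  1.27859754e+00 -1.50018188e-01]
qvel [ 0.00083337  0.00099023  0.00021938 -0.00082911  0.00070271 -0.00036391]
joint_efforts [ 6.28937360e-04 -4.05983448e+01 -2.92621297e+01 -1.82575341e-04
  5.84460067e-03 -2.39541464e-05]
tool_pos [0.29247931 0.60760344 0.22995665]
eef_rot [-0.68860558  0.69015253 -0.15763094  0.15704878]
wrist_force [-0.7358113  -0.22808228 -0.42545761]
wrist_torque [-0.01896907 -0.02182466  0.0329828 ]
opening 1.0023508642849637
scene 501.2714206187048 501.2714206187048 317.9736444899317 192.4688357726058 [[ 0.87122271 -0.49058652 -0.0172005 ]
 [-0.37490043 -0.64234094 -0.66846674]
 [ 0.31689219  0.58883187 -0.74354312]] [-0.45331282  0.2430853   1.08462896]
top 422.3232515318713 422.3232515318713 321.9367346605205 195.20426181603298 [[ 0.02549026 -0.99955194 -0.01568972]
 [-0.99458649 -0.02377582 -0.10115546]
 [ 0.1007371   0.01818326 -0.9947469 ]] [0.02250774 0.52756821 0.99452849]
wrist 319.9563684806708 319.9563684806708 317.31067231685427 196.35256715882397 [[ 0.43323291  0.90127652 -0.00314397]
 [ 0.86631046 -0.41545778  0.27731033]
 [ 0.2486271  -0.12286361 -0.96077526]] [-0.67394478 -0.03673971  0.3807442 ]
```

View pics/scene0.png

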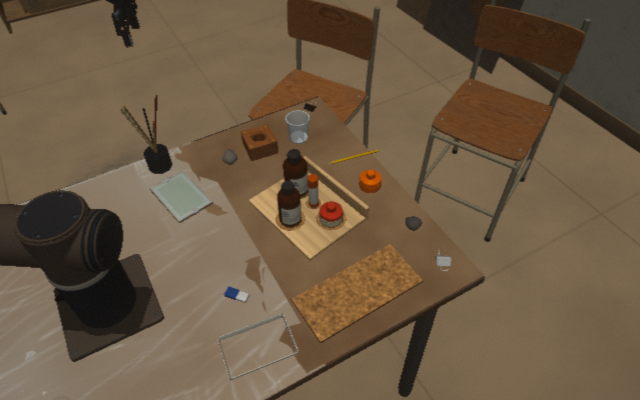

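View pics/top0.png

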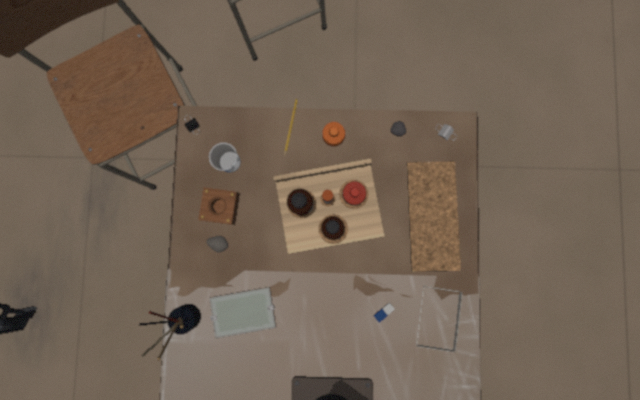

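View pics/wrist0.png

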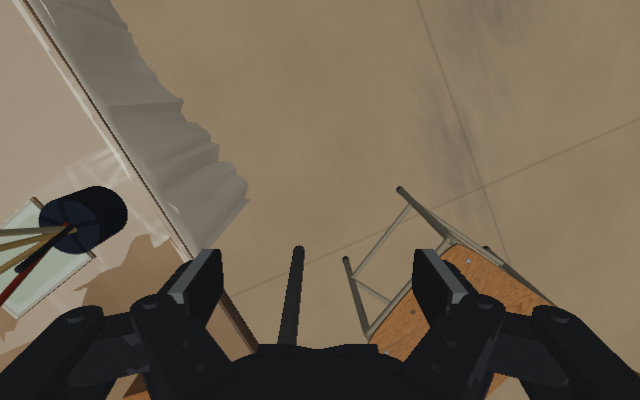

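```bash
cat > h.py <<'E'
import numpy as np, cv2
from station import ctrl, read_camera
from scipy.spatial.transform import Rotation as Ro
def ray(c,u,v):
    d=c["R"].T@np.array([(u-c["cx"])/c["fx"],(v-c["cy"])/c["fy"],1]); o=-c["R"].T@np.array(c["t"]); return o,d
def plane(c,u,v,z):
    o,d=ray(c,u,v); return o+d*(z-o[2])/d[2]
def proj(c,X):
    p=c["R"]@np.array(X)+c["t"]; return np.array([c["fx"]*p[0]/p[2]+c["cx"],c["fy"]*p[1]/p[2]+c["cy"]])
def tri(obs):
    A=np.zeros((3,3));b=np.zeros(3)
    for c,(u,v) in obs:
        o,d=ray(c,u,v); d=d/np.linalg.norm(d); P=np.eye(3)-np.outer(d,d); A+=P;b+=P@o
    X=np.linalg.solve(A,b); return X,[np.round(proj(c,X)-np.array(uv),1) for c,uv in obs]
def rot():
    s=ctrl.get_state(); w,x,y,z=s["eef_rot"]; return np.array(s["tool_pos"]),Ro.from_quat([x,y,z,w])
E
python3 - <<'E'
from h import *
a=cv2.imread("pics/top0.png")[145:285,170:480]; cv2.imwrite("pics/t0c.png",cv2.resize(a,None,fx=2.5,fy=2.5,interpolation=2))
a=cv2.imread("pics/scene0.png")[100:350,210:460]; cv2.imwrite("pics/s0c.png",cv2.resize(a,None,fx=2.4,fy=2.4,interpolation=2))
p,r=rot(); print(r.as_matrix())
for n in ("wrist",):
    c=read_camera(n); print(-c["R"].T@c["t"], r.as_matrix().T@(-c["R"].T@c["t"]-p), c["R"]@r.as_matrix())
E
```

```text
[[ 9.00982790e-01 -1.02464975e-03  4.33853619e-01]
 [-4.33854753e-01 -1.53357201e-03  9.00981521e-01]
 [-2.57844724e-04 -9.99998299e-01 -1.82627115e-03]]
[0.22916431 0.63896219 0.37404986] [-0.07071362 -0.14380888  0.00036043] [[-6.86926112e-04  1.02244137e-03  9.99999241e-01]
 [ 9.60695247e-01 -2.77603587e-01  9.43760759e-04]
 [ 2.77604342e-01  9.60695167e-01 -7.91561410e-04]]
```

View pics/t0c.png

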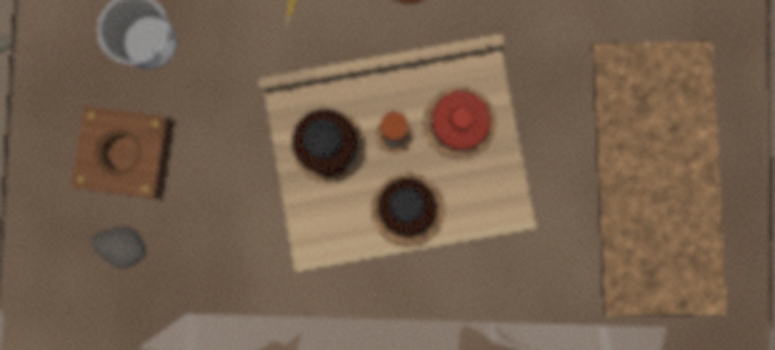

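View pics/s0c.png

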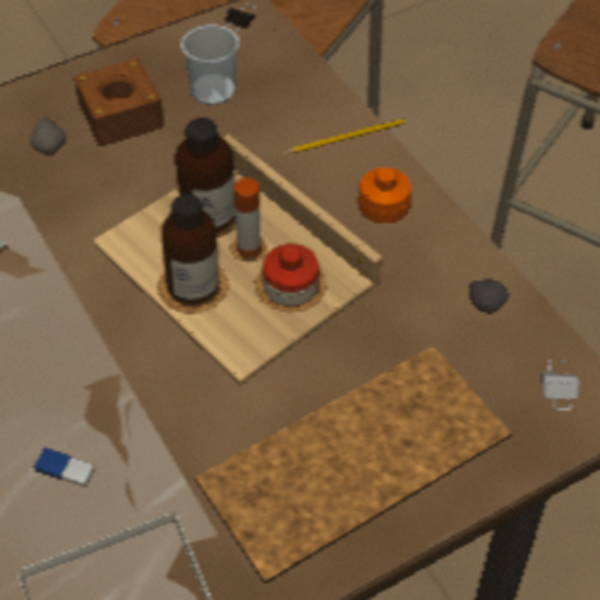

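Run:
```python
from h import *
T=read_camera("top");S=read_camera("scene")
t=lambda u,v:(170+(u-.75)/2.5,145+(v-.75)/2.5)
s=lambda u,v:(210+(u-.7)/2.4,100+(v-.7)/2.4)
P={"bigcap":((322,136),(202,130)),"smallcap":((407,204),(186,205)),"gluecap":((394,125),(247,187)),"timerknob":((462,117),(291,252)),
"boardFL":((297,271),(97,241)),"boardFR":((535,229),(241,381)),
"hold_c":((121,152),(118,90)),
"mat1":((604,315),(198,480)),"mat2":((726,314),(266,578)),"mat3":((714,43),(511,433)),"mat4":((595,44),(433,348))}
R={}
for k,(a,b) in P.items():
    X,e=tri([(T,t(*a)),(S,s(*b))]); R[k]=X; print(k,np.round(X,4),e)
for k,(a,_) in P.items():
    if 'mat' in k: print(k,plane(T,*t(*a),.006).round(4),plane(S,*s(*_),.006).round(4))
    if 'board' in k: print(k,plane(T,*t(*a),.012).round(4),plane(S,*s(*_),.012).round(4))
for q in [(86,108),(170,118),(157,198),(73,187)]: print("holdcorner",plane(T,*t(*q),.045).round(4))
```

```text
bigcap [0.5054 0.0841 0.1369] [array([-0.1,  0.3]), array([ 0.3, -0. ])]
smallcap [0.4489 0.0094 0.1279] [array([-0.1,  0.3]), array([ 0.3, -0. ])]
gluecap [0.5205 0.0222 0.103 ] [array([-0.,  0.]), array([ 0., -0.])]
timerknob [ 0.5339 -0.0409  0.0603] [array([-0. ,  0.1]), array([ 0.1, -0. ])]
boardFL [0.3863 0.1131 0.0093] [array([ 0.2, -0.4]), array([-0.4,  0. ])]
boardFR [ 0.4327 -0.1174  0.0077] [array([ 0.1, -0.3]), array([-0.4,  0.1])]
hold_c [0.4944 0.2825 0.042 ] [array([-0.1,  0.1]), array([ 0.1, -0. ])]
mat1 [ 0.3507 -0.1864 -0.002 ] [array([ 0.1, -0.2]), array([-0.2,  0. ])]
mat2 [ 0.3555 -0.3022  0.0061] [array([ 0.1, -0.2]), array([-0.3,  0. ])]
mat3 [ 0.6199 -0.2919  0.0076] [array([ 0.1, -0.2]), array([-0.2,  0.1])]
mat4 [ 0.6162 -0.175   0.0033] [array([-0.1,  0.1]), array([ 0.1, -0. ])]
boardFL [0.3854 0.1132 0.012 ] [0.3865 0.1104 0.012 ]
boardFR [ 0.4318 -0.1165  0.012 ] [ 0.4323 -0.1204  0.012 ]
mat1 [ 0.3508 -0.1847  0.006 ] [ 0.3493 -0.1909  0.006 ]
mat2 [ 0.3549 -0.302   0.006 ] [ 0.3561 -0.3024  0.006 ]
mat3 [ 0.6197 -0.2921  0.006 ] [ 0.6213 -0.2914  0.006 ]
mat4 [ 0.6161 -0.1747  0.006 ] [ 0.6145 -0.1765  0.006 ]
holdcorner [0.5358 0.3173 0.045 ]
holdcorner [0.5281 0.2363 0.045 ]
holdcorner [0.4517 0.2451 0.045 ]
holdcorner [0.4601 0.3256 0.045 ]
```

```bash
cat >> h.py <<'E'
def go(x,y,z,az=None):
    p,r=rot(); M=r.as_matrix(); cur=np.arctan2(M[1,0],M[0,0])
    s=M.T@(np.array([x,y,z])-p)
    d=0 if az is None else (az-cur+np.pi)%(2*np.pi)-np.pi
    print("go",np.round(s,4),"wy",round(-d,4),"rows",round(max(np.linalg.norm(s)/.0417,abs(d)/.125),1),"| at",p.round(4),"az",round(cur,4),"tilt",np.round(np.arccos(-M[2,1]),4),"q6",round(ctrl.get_state()["q"][5],2),"t",round(ctrl.get_state()["clock"],2))
def snap(n,f,crop=None,k=1):
    c=read_camera(n); im=c["pixels"]
    if crop: a,b,x,y=crop; im=im[b:y,a:x]
    cv2.imwrite("pics/"+f,cv2.resize(im,None,fx=k,fy=k,interpolation=2)); return c
E
python3 -c "
from h import *
go(.44,.01,.36,0.1)"
```

```text
go [ 0.3921 -0.1288 -0.4749] wy -0.5488 rows 15.1 | at [0.2927 0.608  0.2308] az -0.4488 tilt 0.0008 q6 -0.15 t 0.3
```

{"op": "drive_tool", "data": {
  "moves": [
    [0,0.392,-0.129,-0.475,0,-0.549,0],
    [0,0.392,-0.129,-0.475,0,-0.549,0],
    [0,0.392,-0.129,-0.475,0,-0.549,0],
    [0,0.392,-0.129,-0.475,0,-0.549,0],
    [0,0.392,-0.129,-0.475,0,-0.549,0],
    [0,0.392,-0.129,-0.475,0,-0.549,0],
    [0,0.392,-0.129,-0.475,0,-0.549,0],
    [0,0.392,-0.129,-0.475,0,-0.549,0],
    [0,0.392,-0.129,-0.475,0,-0.549,0],
    [0,0.392,-0.129,-0.475,0,-0.549,0],
    [0,0.392,-0.129,-0.475,0,-0.549,0],
    [0,0.392,-0.129,-0.475,0,-0.549,0]
  ]
}}

```text
clock: 1.3
tool_pos: [0.4093, 0.1319, 0.3344]
eef_rot: [0.706, -0.706, -0.036, 0.035]
wrist_force: [0.6, 0.8, -0.6]
opening: 0.999
```

```bash
python3 -c "
from h import *
go(.44,.01,.36,0.1)"
```

```text
go [ 0.0183 -0.0256 -0.1244] wy 0.0006 rows 3.1 | at [0.4093 0.1319 0.3344] az 0.1006 tilt 0.0013 q6 -1.6 t 1.3
```

{"op": "drive_tool", "data": {
  "moves": [
    [0,0.02,-0.026,-0.124,0,0,0],
    [0,0.02,-0.026,-0.124,0,0,0],
    [0,0.02,-0.026,-0.124,0,0,0],
    [0,0.02,-0.026,-0.124,0,0,0],
    [0,0.02,-0.026,-0.124,0,0,0]
  ]
}}

```text
clock: 1.72
tool_pos: [0.4423, 0.0103, 0.3602]
eef_rot: [-0.706, 0.706, 0.034, -0.033]
wrist_force: [-0.1, 1.2, 0.4]
opening: 1.003
```

```bash
python3 -c "
from h import *
go(.44,.01,.36,0.1); snap('wrist','w1.png'); ; snap('top','t1.png')" 2>/dev/null || python3 -c "
from h import *
go(.44,.01,.36,0.1); snap('wrist','w1.png')"
```

```text
go [-0.0023  0.0002 -0.0001] wy -0.0048 rows 0.1 | at [0.4423 0.0103 0.3602] az 0.0952 tilt 0.0008 q6 -1.87 t 1.72
```

View pics/w1.png

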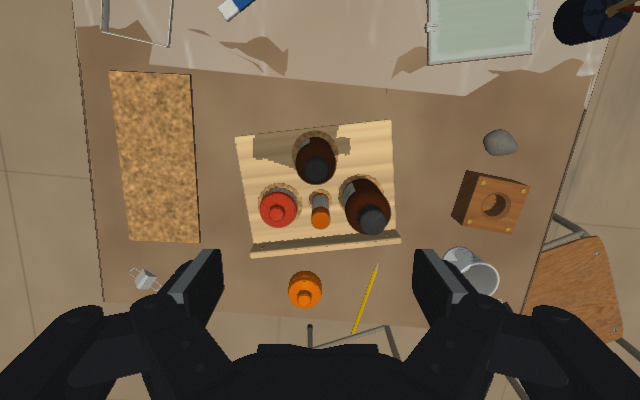

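Run:
```python
from h import *
c=snap('wrist','w1b.png',(225,110,405,270),4.4)
cv2.imwrite("pics/w1h.png",cv2.resize(c["pixels"][155:250,430:550],None,fx=5,fy=5,interpolation=2))
np.save("w1.npy",{k:np.array(v) for k,v in c.items()},allow_pickle=True)
```

```text
(no output)
```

View pics/w1b.png

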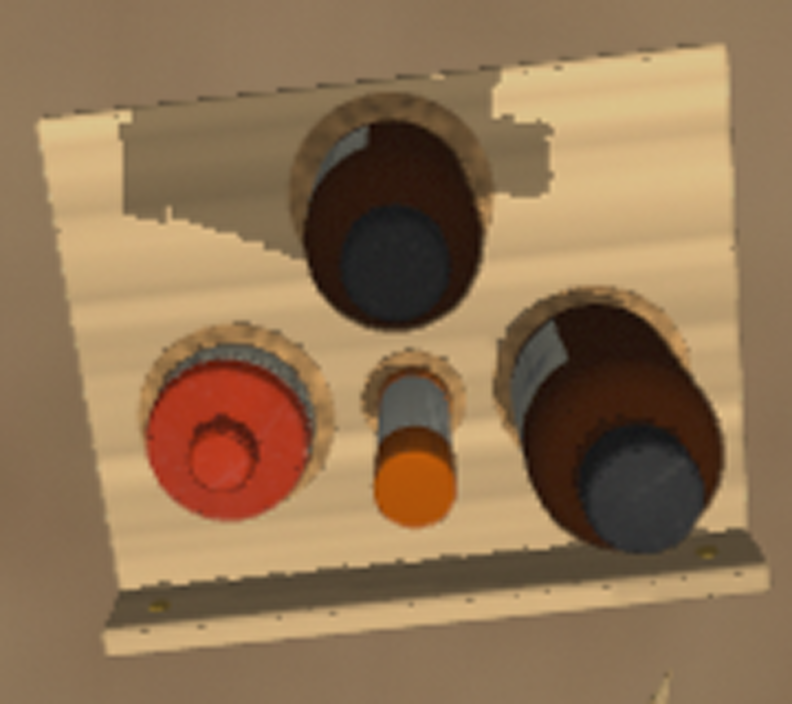

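View pics/w1h.png

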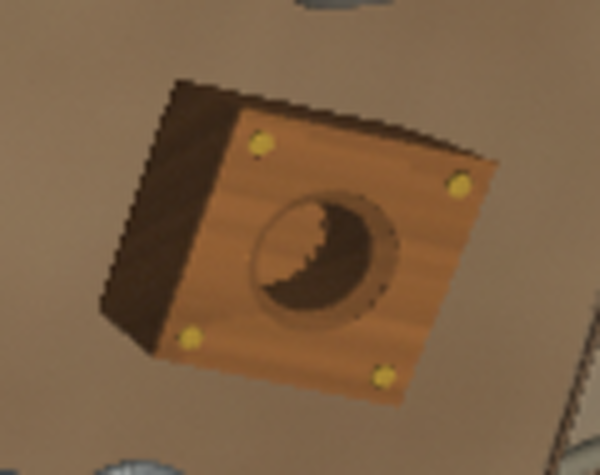

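Run:
```python
from h import *
T=read_camera("top");S=read_camera("scene");W=np.load("w1.npy",allow_pickle=True).item()
t=lambda u,v:(170+(u-.75)/2.5,145+(v-.75)/2.5)
s=lambda u,v:(210+(u-.7)/2.4,100+(v-.7)/2.4)
w=lambda u,v:(225+(u-1.7)/4.4,110+(v-1.7)/4.4)
h=lambda u,v:(430+(u-2)/5,155+(v-2)/5)
P={"bigcap":((322,136),(202,130),w(643,493),.142),"smallcap":((407,204),(186,205),w(396,264),.130),"gluecap":((394,125),(247,187),w(415,489),.105),"timerknob":((462,117),(291,252),w(222,459),.061),
"boardFL":((297,271),(97,241),w(726,45),.012),"boardFR":((535,229),(241,381),w(40,119),.012),
"hold_c":((121,152),(118,90),h(324,261),.045)}
R={}
for k,(a,b,g,z) in P.items():
    X,e=tri([(T,t(*a)),(S,s(*b)),(W,g)]); 
    X2,e2=tri([(S,s(*b)),(W,g)])
    print(k,np.round(X,4),[list(i) for i in e],X2.round(4),"plane T,S,W",plane(T,*t(*a),z)[:2].round(4),plane(S,*s(*b),z)[:2].round(4),plane(W,*g,z)[:2].round(4))
for k,z in (((121,590),.012),((747,528),.012)): print(plane(W,*w(*k),z))
for q in [(109,71),(191,73),(199,243),(131,240)]: print("mat",plane(W,*q,.006).round(4))
for a in [((240,355,(140,330)))]: pass
# rounds (visible outline) : timer round centre etc
for n,q in (("timer round",(238,422)),("glue round",(414,398)),("small round",(391,192)),("big round",(592,383))): print(n,plane(W,*w(*q),.012).round(4))
```

```text
bigcap [0.5046 0.0841 0.1361] [[np.float64(-0.1), np.float64(0.7)], [np.float64(0.0), np.float64(0.3)], [np.float64(0.1), np.float64(1.5)]] [0.5032 0.0834 0.1376] plane T,S,W [0.5056 0.0835] [0.5025 0.0794] [0.5006 0.0825]
smallcap [0.4482 0.0094 0.1277] [[np.float64(-0.1), np.float64(0.7)], [np.float64(0.1), np.float64(0.1)], [np.float64(-0.1), np.float64(1.2)]] [0.4473 0.0092 0.1285] plane T,S,W [0.4496 0.0092] [0.4474 0.0079] [0.4463 0.0093]
gluecap [0.5203 0.0221 0.1029] [[np.float64(0.0), np.float64(0.1)], [np.float64(0.0), np.float64(0.0)], [np.float64(0.1), np.float64(0.2)]] [0.5201 0.022  0.1033] plane T,S,W [0.5204 0.0222] [0.5195 0.0205] [0.5192 0.0219]
timerknob [ 0.5332 -0.0411  0.0599] [[np.float64(0.0), np.float64(0.4)], [np.float64(-0.1), np.float64(0.2)], [np.float64(0.1), np.float64(1.0)]] [ 0.5325 -0.0413  0.0607] plane T,S,W [ 0.5339 -0.041 ] [ 0.5334 -0.0414] [ 0.5313 -0.0412]
boardFL [0.3854 0.1141 0.0088] [[np.float64(-0.2), np.float64(-0.0)], [np.float64(-0.8), np.float64(0.0)], [np.float64(-1.2), np.float64(1.1)]] [0.3856 0.1152 0.0074] plane T,S,W [0.3854 0.1132] [0.3865 0.1104] [0.3835 0.1149]
boardFR [ 0.4324 -0.1175  0.0078] [[np.float64(0.2), np.float64(-0.2)], [np.float64(-0.5), np.float64(0.1)], [np.float64(0.0), np.float64(0.4)]] [ 0.4327 -0.1177  0.0078] plane T,S,W [ 0.4318 -0.1165] [ 0.4323 -0.1204] [ 0.4314 -0.1165]
hold_c [0.4941 0.2836 0.0426] [[np.float64(-0.6), np.float64(0.2)], [np.float64(-0.1), np.float64(-0.4)], [np.float64(-1.8), np.float64(0.0)]] [0.4968 0.2919 0.0335] plane T,S,W [0.4945 0.2816] [0.4929 0.2794] [0.4932 0.2849]
[ 0.60527682 -0.08121412  0.012     ]
[0.5568878  0.15101652 0.012     ]
mat [ 0.3554 -0.301   0.006 ]
mat [ 0.3464 -0.1823  0.006 ]
mat [ 0.6157 -0.1716  0.006 ]
mat [ 0.6215 -0.2857  0.006 ]
timer round [ 0.5341 -0.0414  0.012 ]
glue round [0.5186 0.0219 0.012 ]
small round [0.4445 0.0064 0.012 ]
big round [0.5066 0.0857 0.012 ]
```

Candidates: red/cream timer at wrist px (278,208) is wanted, and the orange look-alike at (305,290) is off the board. The glue stick is at (320,218), the big bottle's cap at (372,219) and the small bottle's cap at (316,169). The crop confirms these: the red timer sits on a board round. Next is the small bottle, gripped by its cap.

```bash
python3 -c "
from h import *
go(.4475,.008,.112,0.2)"
```

```text
go [ 0.0057  0.2472 -0.0065] wy -0.0976 rows 5.9 | at [0.4414 0.0137 0.3592] az 0.1024 tilt 0.001 q6 -1.87 t 1.92
```

{"op": "drive_tool", "data": {
  "moves": [
    [0,0.006,0.1,-0.006,0,-0.098,0],
    [0,0.006,0.1,-0.006,0,-0.098,0],
    [0,0.006,0.18,-0.006,0,-0.098,0],
    [0,0.006,0.18,-0.006,0,-0.098,0],
    [0,0.006,0.18,-0.006,0,-0.098,0],
    [0,0.006,0.18,-0.006,0,-0.098,0]
  ]
}}

```text
clock: 2.42
tool_pos: [0.4445, 0.0093, 0.1741]
eef_rot: [0.705, -0.702, -0.067, 0.075]
wrist_force: [0.2, 0.1, -0.3]
opening: 0.999
```

```bash
python3 -c "
from h import *
go(.4475,.008,.112,0.2); snap('wrist','w2.png')
go(.4475,.008,.112,0.2)"
```

```text
go [ 0.0033  0.0621 -0.0022] wy 0.0012 rows 1.5 | at [0.4445 0.0093 0.1741] az 0.2012 tilt 0.0111 q6 -1.98 t 2.42
go [ 0.001   0.0654 -0.0011] wy 0.0009 rows 1.6 | at [0.4466 0.0088 0.1774] az 0.2009 tilt 0.0054 q6 -1.98 t 2.47
```

View pics/w2.png

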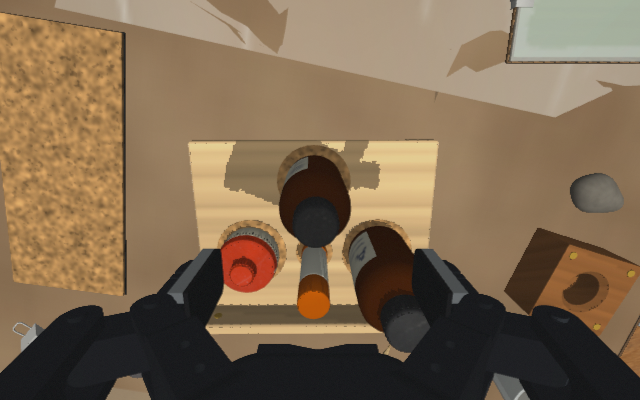

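```bash
python3 -c "
from h import *
c=read_camera('wrist'); print(proj(c,(.4475,.008,.13)), proj(c,(.505,.084,.142)), proj(c,(.52,.022,.105)),proj(c,(.533,-.041,.061)))
h=cv2.cvtColor(c['pixels'],cv2.COLOR_BGR2HSV)
print(plane(c,317,223,.13))
go(.4475,.008,.112,0.2)"
```

```text
[315.12543707 220.88550838] [410.46294409 329.06134371] [314.44747335 299.51927047] [243.83716712 271.39107761]
[0.4486639  0.00945434 0.13      ]
go [-0.0008  0.0678 -0.0001] wy 0.0006 rows 1.6 | at [0.4483 0.0082 0.1798] az 0.2006 tilt 0.0005 q6 -1.98 t 2.52
```

{"op": "drive_tool", "data": {
  "moves": [
    [0,0,0.034,0.001,0,0,0],
    [0,0,0.055,0.001,0,0,0],
    [0,0,0.068,0.001,0,0,0],
    [0,0,0.068,0.001,0,0,0],
    [0,0,0.068,0.001,0,0,0],
    [255,0,0.068,0.001,0,0,0],
    [255,0,0.068,0.001,0,0,0],
    [255,0,0.068,0.001,0,0,0],
    [255,0,0.068,0.001,0,0,0],
    [255,0,0.068,0.001,0,0,0],
    [255,0,0.068,0.001,0,0,0],
    [255,0,0.068,0.001,0,0,0]
  ]
}}

```text
clock: 3.52
tool_pos: [0.449, 0.0079, 0.1128]
eef_rot: [-0.704, 0.704, 0.071, -0.069]
wrist_force: [0.4, 1.0, 5.3]
opening: 0.324
```

```bash
python3 -c "
from h import *
go(.49,-.235,.112,0.0); print(ctrl.get_state()['opening'],ctrl.get_state()['wrist_force']); snap('wrist','w3.png'); snap('scene','s3.png',(210,100,460,350),2.4)"
```

```text
go [-0.0076  0.0008 -0.2462] wy 0.198 rows 5.9 | at [0.449  0.0079 0.1128] az 0.198 tilt 0.0019 q6 -1.98 t 3.52
0.3235920551731843 [0.3902502  0.99706869 5.34219789]
```

View pics/w3.png

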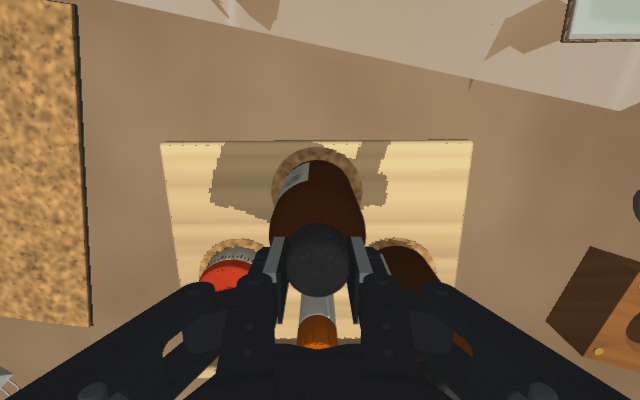

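View pics/s3.png

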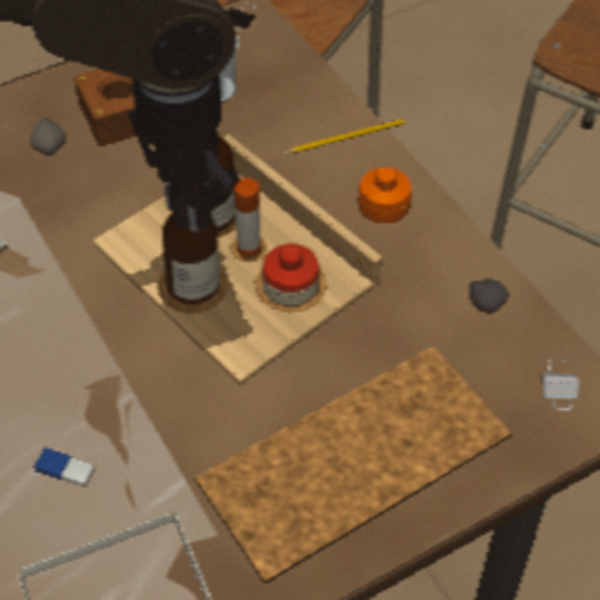

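{"op": "drive_tool", "data": {
  "moves": [
    [255,0,-0.02,0,0,0,0],
    [255,0,-0.05,0,0,0,0],
    [255,0,-0.08,0,0,0,0],
    [255,-0.002,-0.09,-0.03,0,0,0],
    [255,-0.004,-0.09,-0.06,0,0,0],
    [255,-0.005,-0.09,-0.1,0,0,0],
    [255,-0.006,-0.09,-0.14,0,0,0],
    [255,-0.008,-0.09,-0.18,0,0,0],
    [255,-0.009,-0.09,-0.215,0,0,0],
    [255,-0.01,-0.09,-0.24,0,0,0],
    [255,-0.01,-0.09,-0.248,0,0,0],
    [255,-0.01,-0.09,-0.248,0,0,0]
  ]
}}

```text
clock: 4.62
tool_pos: [0.4867, -0.2387, 0.2005]
eef_rot: [0.704, -0.703, -0.068, 0.07]
wrist_force: [0.4, 0.4, -0.7]
opening: 0.32
```

```bash
python3 -c "
from h import *
snap('wrist','w4.png'); snap('scene','s4.png',(210,100,460,350),2.4)
go(.488,-.237,.107,0.2); print(ctrl.get_state()['opening'],ctrl.get_state()['wrist_force']); "
```

```text
go [ 0.0013  0.0936 -0.0013] wy -0.002 rows 2.2 | at [ 0.4866 -0.2362  0.2006] az 0.198 tilt 0.0028 q6 -2.41 t 4.72
0.3231295366503949 [ 0.25965162  0.05407312 -2.03417314]
```

View pics/s4.png

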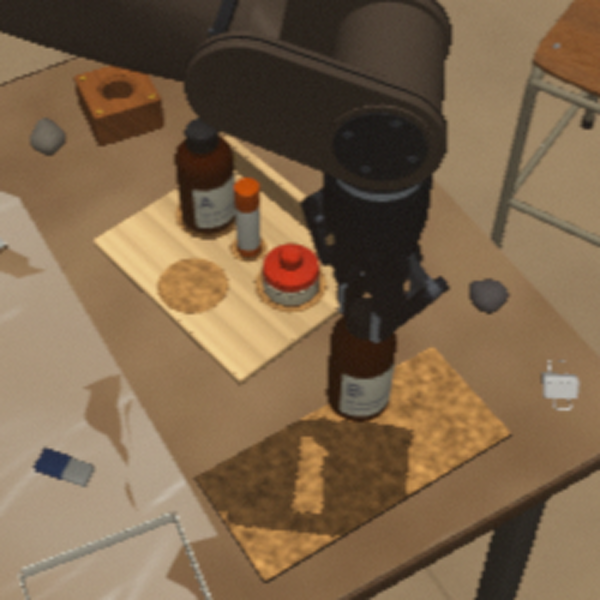

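{"op": "drive_tool", "data": {
  "moves": [
    [255,0.001,0.03,-0.001,0,0,0],
    [255,0.001,0.06,-0.001,0,0,0],
    [255,0.001,0.08,-0.001,0,0,0],
    [255,0.001,0.088,-0.001,0,0,0],
    [255,0.001,0.091,-0.001,0,0,0],
    [255,0.001,0.092,-0.001,0,0,0],
    [255,0.001,0.092,-0.001,0,0,0]
  ]
}}

```text
clock: 5.3
tool_pos: [0.4893, -0.2379, 0.1111]
eef_rot: [-0.703, 0.704, 0.071, -0.07]
wrist_force: [0.3, 0.6, -0.4]
opening: 0.322
```

```bash
python3 -c "
from h import *
go(.488,-.237,.107,0.2); print(ctrl.get_state()['opening'],ctrl.get_state()['wrist_force']); snap('scene','s5.png',(300,200,420,320),4)"
```

```text
go [-0.0011  0.0041  0.0012] wy -0.0009 rows 0.1 | at [ 0.4893 -0.2379  0.1111] az 0.1991 tilt 0.0023 q6 -2.41 t 5.3
0.3219402147646504 [ 0.30102173  0.64673244 -0.44495902]
```

View pics/s5.png

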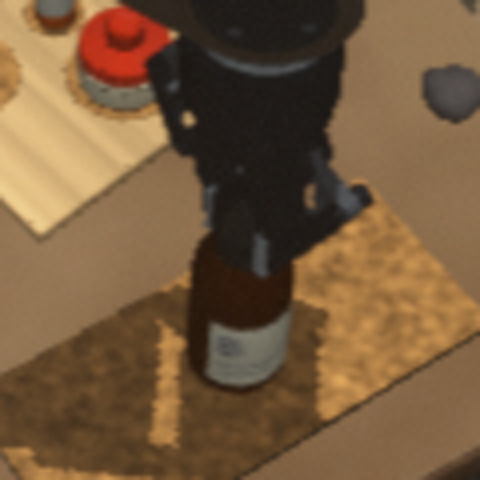

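{"op": "drive_tool", "data": {
  "moves": [
    [255,0,0.001,0,0,0,0],
    [255,0,0.002,0,0,0,0],
    [255,0,0.003,0,0,0,0],
    [255,0,0.003,0,0,0,0]
  ]
}}

```text
clock: 5.68
tool_pos: [0.4885, -0.2381, 0.1069]
eef_rot: [-0.703, 0.704, 0.07, -0.07]
wrist_force: [0.2, -0.3, 0.5]
opening: 0.317
```

```bash
python3 -c "
from h import *
go(.488,-.237,.107,0.2); print(ctrl.get_state()['opening'],ctrl.get_state()['wrist_force'])"
```

```text
go [-0.0003 -0.0001  0.0012] wy -0.0018 rows 0.0 | at [ 0.4885 -0.2381  0.1069] az 0.1982 tilt 0.0005 q6 -2.41 t 5.68
0.3171851677970143 [ 0.19417735 -0.34108446  0.46284075]
```

{"op": "drive_tool", "data": {
  "moves": [
    [255,0,0.001,0,0,0,0],
    [255,0,0.001,0,0,0,0]
  ]
}}

```text
clock: 5.85
tool_pos: [0.489, -0.2381, 0.1068]
eef_rot: [-0.704, 0.704, 0.07, -0.069]
wrist_force: [-0.1, 2.0, 3.7]
opening: 0.321
```

```bash
python3 -c "
from h import *
go(.488,-.237,.107,0.2); print(ctrl.get_state()['opening'],ctrl.get_state()['wrist_force'])"
```

```text
go [-0.0008 -0.0002  0.0013] wy -0.0021 rows 0.0 | at [ 0.489  -0.2381  0.1068] az 0.1979 tilt 0.0012 q6 -2.41 t 5.85
0.3207553025532735 [-0.07860635  2.01643729  3.68560853]
```

{"op": "drive_tool", "data": {
  "moves": [
    [0,0,0,0,0,0,0],
    [0,0,0,0,0,0,0],
    [0,0,0,0,0,0,0],
    [0,0,0,0,0,0,0],
    [0,0,0,0,0,0,0],
    [0,0,-0.02,0,0,0,0],
    [0,0,-0.05,0,0,0,0],
    [0,0,-0.08,0,0,0,0],
    [0,0,-0.09,0,0,0,0],
    [0,0,-0.09,0,0,0,0]
  ]
}}

```text
clock: 6.68
tool_pos: [0.4902, -0.2392, 0.1995]
eef_rot: [-0.702, 0.705, 0.072, -0.068]
wrist_force: [0.2, -0.6, -0.0]
opening: 0.999
```

```bash
python3 -c "
from h import *
go(.504,.084,.2,0.2); print(ctrl.get_state()['opening'],ctrl.get_state()['wrist_force']); snap('wrist','w6.png')"
```

```text
go [ 0.0772 -0.0019  0.3142] wy -0.0017 rows 7.8 | at [ 0.4902 -0.2392  0.1995] az 0.1983 tilt 0.0075 q6 -2.41 t 6.68
0.9992659902459852 [ 0.22213025 -0.5781764  -0.001103  ]
```

View pics/w6.png

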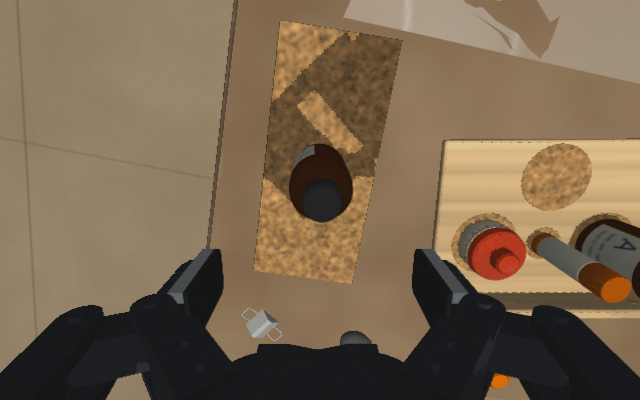

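{"op": "drive_tool", "data": {
  "moves": [
    [0,0.01,-0.015,0.04,0,0,0],
    [0,0.02,-0.015,0.08,0,0,0],
    [0,0.03,-0.015,0.12,0,0,0],
    [0,0.04,-0.015,0.16,0,0,0],
    [0,0.05,-0.015,0.2,0,0,0],
    [0,0.06,-0.015,0.24,0,0,0],
    [0,0.07,-0.01,0.28,0,0,0],
    [0,0.077,-0.002,0.305,0,0,0],
    [0,0.077,-0.002,0.314,0,0,0],
    [0,0.077,-0.002,0.314,0,0,0],
    [0,0.077,-0.002,0.314,0,0,0]
  ]
}}

```text
clock: 7.65
tool_pos: [0.5013, 0.0847, 0.1961]
eef_rot: [-0.703, 0.704, 0.069, -0.071]
wrist_force: [0.4, -0.8, 0.3]
opening: 0.996
```

```bash
python3 -c "
from h import *
c=snap('wrist','w7.png')
c=snap('wrist','w7.png')
go(.504,.084,.124,0.2); print(proj(c,(.504,.084,.142)),proj(c,(.52,.022,.105)))"
```

```text
go [ 0.002   0.0733 -0.0001] wy -0.0034 rows 1.8 | at [0.5021 0.0837 0.1973] az 0.1966 tilt 0.0009 q6 -1.8 t 7.75
[316.02952124 218.86306725] [233.67023404 206.64032347]
```

View pics/w7.png

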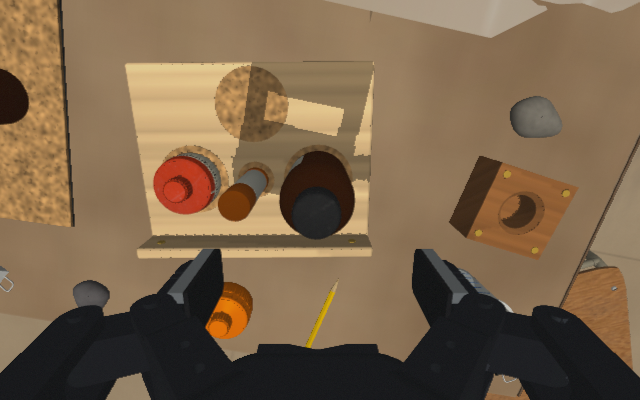

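```bash
python3 -c "
from h import *
c=snap('wrist','w7c.png',(260,140,400,270),5)
go(.504,.084,.124,0.2)
for v in (213,215,217):print(plane(c,316,v,.142))
print('round',plane(c,251,103,.012))"
```

```text
go [0.0018 0.0736 0.0001] wy -0.0038 rows 1.8 | at [0.5023 0.0836 0.1976] az 0.1962 tilt 0.0004 q6 -1.8 t 7.8
[0.50052721 0.08286811 0.142     ]
[0.50189158 0.08313938 0.142     ]
[0.50326095 0.08341164 0.142     ]
round [0.44465792 0.00553908 0.012     ]
```

View pics/w7c.png

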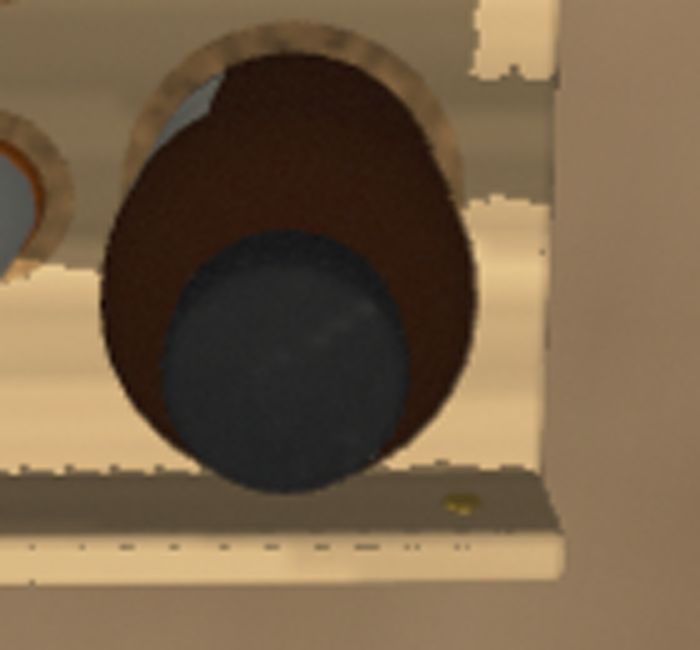

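{"op": "drive_tool", "data": {
  "moves": [
    [0,0.001,0.034,0,0,0,0],
    [0,0.001,0.058,0,0,0,0],
    [0,0.001,0.073,0,0,0,0],
    [0,0.001,0.073,0,0,0,0],
    [0,0.001,0.073,0,0,0,0],
    [255,0.001,0.073,0,0,0,0],
    [255,0.001,0.073,0,0,0,0],
    [255,0.001,0.073,0,0,0,0],
    [255,0.001,0.073,0,0,0,0],
    [255,0.001,0.073,0,0,0,0],
    [255,0.001,0.073,0,0,0,0],
    [255,0.001,0.073,0,0,0,0]
  ]
}}

```text
clock: 8.8
tool_pos: [0.5041, 0.0851, 0.1261]
eef_rot: [-0.703, 0.704, 0.071, -0.069]
wrist_force: [-0.2, -1.4, 5.5]
opening: 0.358
```

```bash
python3 -c "
from h import *
go(.575,-.233,.2,0.2); print(ctrl.get_state()['opening'],ctrl.get_state()['wrist_force']); snap('scene','s8.png',(250,130,370,250),4)"
```

```text
go [ 0.007  -0.0736 -0.326 ] wy -0.0015 rows 8.0 | at [0.5041 0.0851 0.1261] az 0.1985 tilt 0.0027 q6 -1.8 t 8.8
0.3575678677994144 [-0.21002297 -1.37493583  5.49280926]
```

View pics/s8.png

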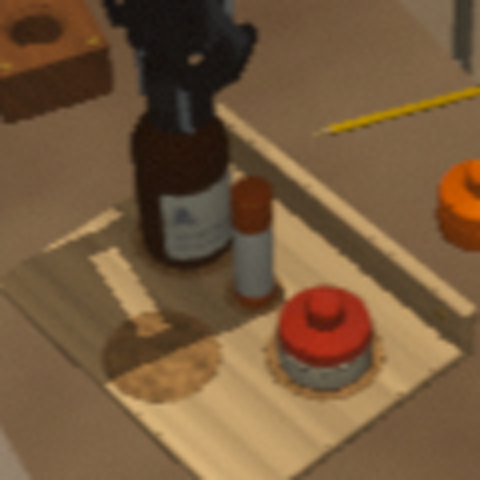

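{"op": "drive_tool", "data": {
  "moves": [
    [255,0,-0.02,0,0,0,0],
    [255,0,-0.06,0,0,0,0],
    [255,0,-0.1,0,0,0,0],
    [255,0,-0.125,-0.005,0,0,0],
    [255,0,-0.125,-0.04,0,0,0],
    [255,0.001,-0.125,-0.08,0,0,0],
    [255,0.002,-0.125,-0.12,0,0,0],
    [255,0.003,-0.125,-0.16,0,0,0],
    [255,0.004,-0.125,-0.2,0,0,0],
    [255,0.005,-0.125,-0.24,0,0,0],
    [255,0.006,-0.125,-0.28,0,0,0],
    [255,0.007,-0.125,-0.31,0,0,0]
  ]
}}

```text
clock: 9.85
tool_pos: [0.5704, -0.2199, 0.2478]
eef_rot: [0.704, -0.703, -0.069, 0.07]
wrist_force: [-0.1, -0.1, -1.5]
opening: 0.356
```

```bash
python3 -c "
from h import *
go(.575,-.233,.1205,0.2); print(ctrl.get_state()['opening'],ctrl.get_state()['wrist_force'])"
```

```text
go [ 0.0022  0.1272 -0.0139] wy -0.0033 rows 3.1 | at [ 0.5704 -0.2199  0.2478] az 0.1967 tilt 0.0025 q6 -2.3 t 9.85
0.35575896994820955 [-0.08501319 -0.10393183 -1.53212329]
```

{"op": "drive_tool", "data": {
  "moves": [
    [255,0.002,0,-0.014,0,0,0],
    [255,0.002,0.03,-0.014,0,0,0],
    [255,0.002,0.065,-0.014,0,0,0],
    [255,0.002,0.095,-0.014,0,0,0],
    [255,0.002,0.112,-0.014,0,0,0],
    [255,0.002,0.12,-0.014,0,0,0],
    [255,0.002,0.123,-0.014,0,0,0],
    [255,0.002,0.123,-0.014,0,0,0],
    [255,0.002,0.123,-0.014,0,0,0]
  ]
}}

```text
clock: 10.6
tool_pos: [0.5766, -0.2308, 0.1282]
eef_rot: [-0.703, 0.704, 0.071, -0.069]
wrist_force: [0.3, 0.1, -1.9]
opening: 0.361
```

```bash
python3 -c "
from h import *
go(.575,-.233,.1201,0.2); print(ctrl.get_state()['opening'],ctrl.get_state()['wrist_force'])"
```

```text
go [-0.0021  0.0081 -0.0018] wy -0.0014 rows 0.2 | at [ 0.5766 -0.2308  0.1282] az 0.1986 tilt 0.0025 q6 -2.31 t 10.6
0.36105193508294864 [ 0.33579021  0.05504492 -1.86157182]
```

{"op": "drive_tool", "data": {
  "moves": [
    [255,-0.002,0.003,-0.002,0,0,0],
    [255,-0.002,0.006,-0.002,0,0,0],
    [255,-0.002,0.008,-0.002,0,0,0],
    [255,-0.002,0.009,-0.002,0,0,0],
    [255,-0.002,0.009,-0.002,0,0,0]
  ]
}}

```text
clock: 11.02
tool_pos: [0.5753, -0.2337, 0.1201]
eef_rot: [-0.703, 0.704, 0.071, -0.069]
wrist_force: [-0.6, 0.5, 5.4]
opening: 0.361
```

```bash
python3 -c "
from h import *
go(.575,-.233,.1201,0.2); print(ctrl.get_state()['opening'],ctrl.get_state()['wrist_force'])"
```

```text
go [-0.0002 -0.      0.0008] wy -0.002 rows 0.0 | at [ 0.5753 -0.2337  0.1201] az 0.198 tilt 0.0035 q6 -2.32 t 11.02
0.3609615577767294 [-0.56916299  0.51529725  5.39121012]
```

{"op": "drive_tool", "data": {
  "moves": [
    [0,0,0,0,0,0,0],
    [0,0,0,0,0,0,0],
    [0,0,0,0,0,0,0],
    [0,0,0,0,0,0,0],
    [0,0,0,0,0,0,0],
    [0,0,-0.02,0,0,0,0],
    [0,0,-0.05,0,0,0,0],
    [0,0,-0.09,0,0,0,0],
    [0,0,-0.11,0,0,0,0],
    [0,0,-0.11,0,0,0,0]
  ]
}}

```text
clock: 11.85
tool_pos: [0.577, -0.2346, 0.2351]
eef_rot: [-0.701, 0.706, 0.073, -0.067]
wrist_force: [0.5, 0.1, -0.1]
opening: 0.999
```

```bash
python3 -c "
from h import *
snap('scene','s9.png',(210,100,460,350),2.4);
go(.533,-.041,.2,-1.37)"
```

```text
go [-0.0041  0.0307  0.1977] wy 1.5683 rows 12.5 | at [ 0.5758 -0.2339  0.2317] az 0.1983 tilt 0.0074 q6 -2.32 t 11.9
```

View pics/s9.png

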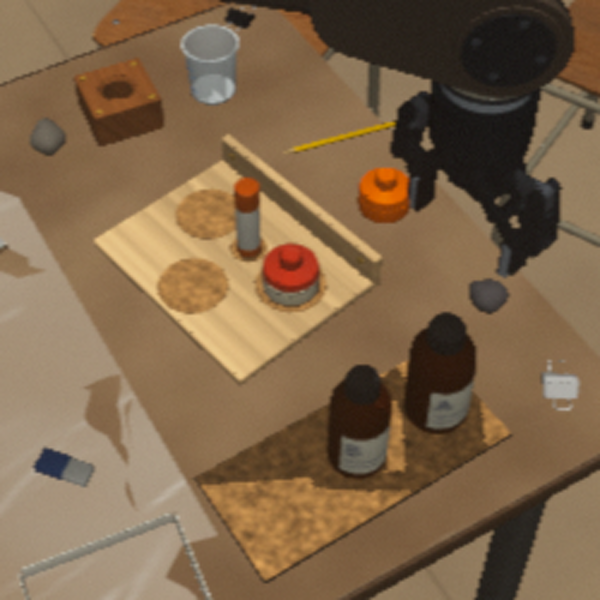

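{"op": "drive_tool", "data": {
  "moves": [
    [0,-0.004,0,0.03,0,0.12,0],
    [0,-0.004,0,0.06,0,0.24,0],
    [0,-0.004,0,0.09,0,0.36,0],
    [0,-0.004,0,0.12,0,0.48,0],
    [0,-0.004,0,0.15,0,0.6,0],
    [0,-0.004,0,0.17,0,0.72,0],
    [0,-0.004,0,0.198,0,0.84,0],
    [0,-0.004,0,0.198,0,0.96,0],
    [0,-0.004,0,0.198,0,1.08,0],
    [0,-0.004,0,0.198,0,1.2,0],
    [0,-0.004,0,0.198,0,1.32,0],
    [0,-0.004,0.01,0.198,0,1.44,0]
  ]
}}

```text
clock: 12.9
tool_pos: [0.5314, -0.0395, 0.2175]
eef_rot: [0.574, -0.574, 0.413, -0.413]
wrist_force: [0.8, 0.2, 0.8]
opening: 1.0
```

{"op": "drive_tool", "data": {
  "moves": [
    [0,0,0.02,0,0,0.12,0],
    [0,0,0.04,0,0,0.128,0],
    [0,0,0.05,0,0,0.128,0],
    [0,0,0.05,0,0,0.128,0],
    [0,0,0.05,0,0,0.128,0]
  ]
}}

```text
clock: 13.32
tool_pos: [0.5304, -0.0394, 0.1663]
eef_rot: [-0.547, 0.548, -0.448, 0.446]
wrist_force: [0.2, 0.6, 0.7]
opening: 0.998
```

```bash
python3 -c "
from h import *
c=snap('wrist','w10.png')
c=snap('wrist','w10.png')
go(.533,-.041,.018,-1.37); print(proj(c,(.533,-.041,.061)),proj(c,(.52,.022,.105)))"
```

```text
go [0.0013 0.1505 0.0008] wy 0.0005 rows 3.6 | at [ 0.5318 -0.0398  0.1685] az -1.3695 tilt 0.0013 q6 -0.47 t 13.42
[319.18326801 196.32089278] [319.58823798 117.25324   ]
```

View pics/w10.png

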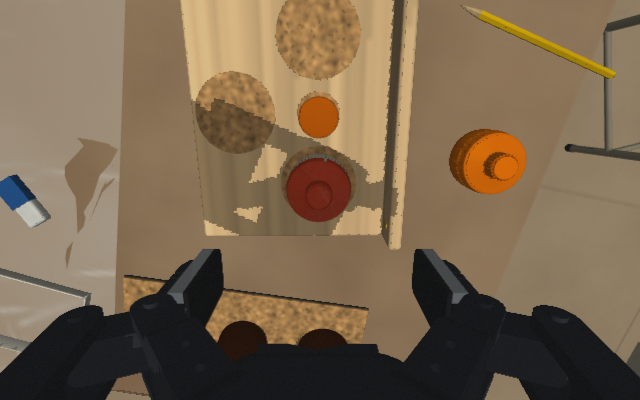

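{"op": "drive_tool", "data": {
  "moves": [
    [40,0.001,0.03,0.001,0,0,0],
    [40,0.001,0.06,0.001,0,0,0],
    [40,0.001,0.06,0.001,0,0,0],
    [40,0.001,0.06,0.001,0,0,0]
  ]
}}

```text
clock: 13.75
tool_pos: [0.5317, -0.0402, 0.1073]
eef_rot: [-0.547, 0.548, -0.448, 0.446]
wrist_force: [0.0, -0.1, 0.8]
opening: 0.842
```

```bash
python3 -c "
from h import *
c=snap('wrist','w11.png')
print(ctrl.get_state()['opening'])
go(.533,-.041,.014,-1.37); print(proj(c,(.533,-.041,.061)),proj(c,(.52,.022,.105)))"
```

```text
0.8447813046498359
go [ 0.0004  0.095  -0.0003] wy 0.0004 rows 2.3 | at [ 0.5331 -0.0406  0.109 ] az -1.3696 tilt 0.0012 q6 -0.47 t 13.8
[319.31850672 221.89639044] [319.72187545 121.2221439 ]
```

View pics/w11.png

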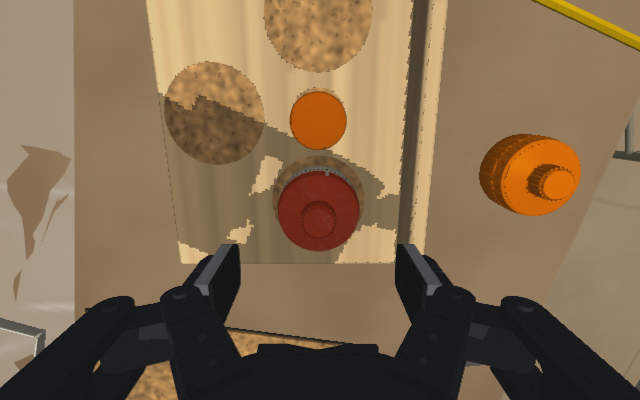

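{"op": "drive_tool", "data": {
  "moves": [
    [40,0,0.035,0,0,0,0],
    [40,0,0.065,0,0,0,0],
    [40,0,0.085,0,0,0,0],
    [40,0,0.094,0,0,0,0],
    [40,0,0.094,0,0,0,0],
    [255,0,0.094,0,0,0,0],
    [255,0,0.094,0,0,0,0],
    [255,0,0.094,0,0,0,0],
    [255,0,0.094,0,0,0,0],
    [255,0,0.094,0,0,0,0]
  ]
}}

```text
clock: 14.63
tool_pos: [0.5349, -0.0411, 0.0166]
eef_rot: [0.548, -0.547, 0.445, -0.449]
wrist_force: [0.3, -0.4, 6.8]
opening: 0.653
```

```bash
python3 -c "
from h import *
print(ctrl.get_state()['opening'],ctrl.get_state()['wrist_force'])
go(.40,-.241,.11,0.04);c=snap('wrist','w12.png')"
```

```text
0.6534758879105009 [ 0.27918003 -0.35605273  6.7513774 ]
go [ 0.1692 -0.0939 -0.1717] wy -1.4096 rows 11.3 | at [ 0.5349 -0.0411  0.0166] az -1.3696 tilt 0.0056 q6 -0.47 t 14.63
```

View pics/w12.png

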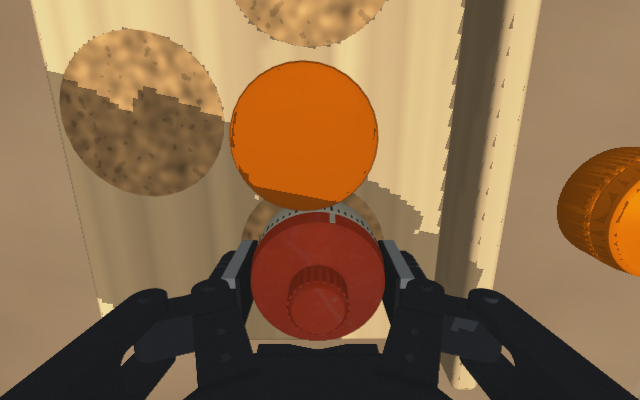

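{"op": "drive_tool", "data": {
  "moves": [
    [255,0,-0.02,0,0,0,0],
    [255,0,-0.06,0,0,0,0],
    [255,0,-0.1,0,0,0,0],
    [255,0.01,-0.14,-0.01,0,-0.1,0],
    [255,0.02,-0.15,-0.04,0,-0.22,0],
    [255,0.04,-0.15,-0.07,0,-0.34,0],
    [255,0.06,-0.15,-0.1,0,-0.46,0],
    [255,0.08,-0.15,-0.13,0,-0.58,0],
    [255,0.1,-0.15,-0.15,0,-0.7,0],
    [255,0.12,-0.15,-0.17,0,-0.82,0],
    [255,0.14,-0.15,-0.177,0,-0.94,0],
    [255,0.168,-0.15,-0.177,0,-1.06,0]
  ]
}}

```text
clock: 15.68
tool_pos: [0.3907, -0.2407, 0.1639]
eef_rot: [-0.698, 0.698, -0.115, 0.115]
wrist_force: [0.5, -0.1, -0.9]
opening: 0.653
```

```bash
python3 -c "
from h import *
print(ctrl.get_state()['opening'],ctrl.get_state()['wrist_force'])
go(.395,-.241,.11,0.04)"
```

```text
0.6525135230410001 [ 0.48179753 -0.12688382 -0.87254549]
go [0.0042 0.0539 0.0011] wy -0.3663 rows 2.9 | at [ 0.3907 -0.2407  0.1639] az -0.3263 tilt 0.0001 q6 -2.02 t 15.68
```

{"op": "drive_tool", "data": {
  "moves": [
    [255,0.004,0,0.001,0,-0.12,0],
    [255,0.004,0,0.001,0,-0.24,0],
    [255,0.004,0,0.001,0,-0.366,0],
    [255,0.004,0.03,0.001,0,-0.366,0],
    [255,0.004,0.06,0.001,0,-0.366,0],
    [255,0.004,0.09,0.001,0,-0.366,0],
    [255,0.004,0.1,0.001,0,-0.366,0],
    [255,0.004,0.1,0.001,0,-0.366,0]
  ]
}}

```text
clock: 16.35
tool_pos: [0.3947, -0.2389, 0.0611]
eef_rot: [0.709, -0.705, -0.01, 0.014]
wrist_force: [-0.5, 0.5, -0.8]
opening: 0.648
```

```bash
python3 -c "
from h import *
snap('top','t13.png',(380,140,490,290),4);snap('wrist','w13.png')
print(ctrl.get_state()['opening'],ctrl.get_state()['wrist_force'])
go(.395,-.241,.0106,0.04)"
```

```text
0.6556631838835848 [ 0.01849018  0.85876336 -0.39963392]
go [-0.0022  0.0541  0.0003] wy -0.0055 rows 1.3 | at [ 0.3971 -0.2412  0.0647] az 0.0345 tilt 0.0011 q6 -2.37 t 16.45
```

View pics/w13.png

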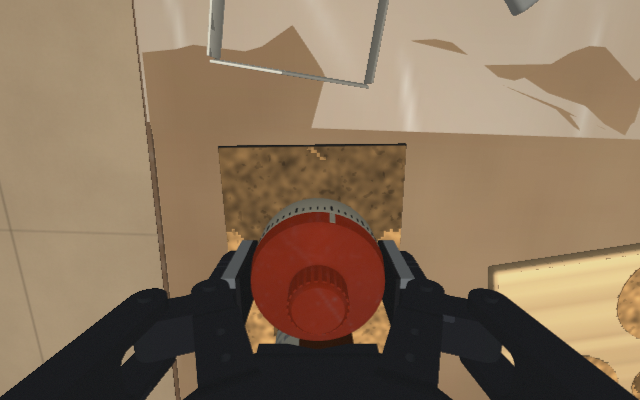

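View pics/t13.png

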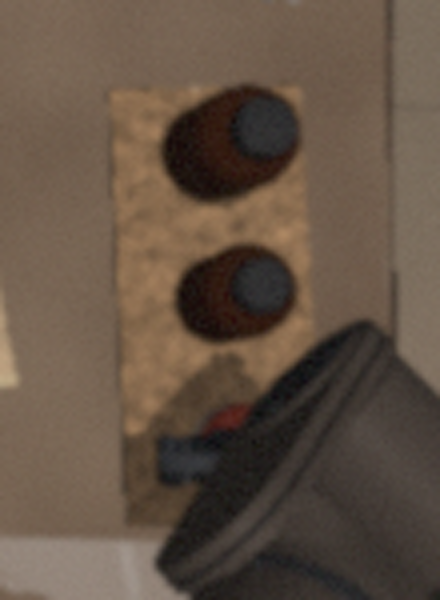

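{"op": "drive_tool", "data": {
  "moves": [
    [255,0,0.025,0,0,0,0],
    [255,0,0.04,0,0,0,0],
    [255,0,0.048,0,0,0,0],
    [255,0,0.051,0,0,0,0],
    [255,0,0.053,0,0,0,0],
    [255,0,0.054,0,0,0,0],
    [255,0,0.054,0,0,0,0]
  ]
}}

```text
clock: 17.03
tool_pos: [0.3973, -0.2414, 0.0107]
eef_rot: [-0.706, 0.708, 0.013, -0.012]
wrist_force: [0.7, 0.7, -1.0]
opening: 0.653
```

```bash
python3 -c "
from h import *
print(ctrl.get_state()['opening'],ctrl.get_state()['wrist_force'])
go(.395,-.241,.0106,0.04)"
```

```text
0.6532073118483921 [ 0.73557477  0.69762826 -0.99965787]
go [-0.0023  0.0001  0.0005] wy -0.0055 rows 0.1 | at [ 0.3973 -0.2414  0.0107] az 0.0345 tilt 0.002 q6 -2.37 t 17.03
```

{"op": "drive_tool", "data": {
  "moves": [
    [255,0,0.001,0,0,0,0],
    [255,0,0.001,0,0,0,0],
    [255,0,0.0015,0,0,0,0],
    [255,0,0.0015,0,0,0,0]
  ]
}}

```text
clock: 17.37
tool_pos: [0.3973, -0.2414, 0.0105]
eef_rot: [-0.707, 0.707, 0.012, -0.012]
wrist_force: [-3.6, 2.8, 11.2]
opening: 0.653
```

```bash
python3 -c "
from h import *
print(ctrl.get_state()['opening'],ctrl.get_state()['wrist_force'])
go(.395,-.241,.0106,0.04)"
```

```text
0.6525942746513516 [-3.58758355  2.77124265 11.17558245]
go [-0.0023 -0.0001  0.0005] wy -0.0052 rows 0.1 | at [ 0.3973 -0.2414  0.0105] az 0.0348 tilt 0.0003 q6 -2.37 t 17.37
```

{"op": "drive_tool", "data": {
  "moves": [
    [40,0,0,0,0,0,0],
    [40,0,0,0,0,0,0],
    [40,0,0,0,0,0,0],
    [40,0,0,0,0,0,0],
    [40,0,-0.02,0,0,0,0],
    [40,0,-0.05,0,0,0,0],
    [40,0,-0.09,0,0,0,0],
    [40,0,-0.13,0,0,0,0],
    [40,0,-0.17,0,0,0,0],
    [40,0,-0.18,0,0,0,0],
    [40,0,-0.18,0,0,0,0]
  ]
}}

```text
clock: 18.28
tool_pos: [0.3986, -0.2426, 0.1928]
eef_rot: [-0.705, 0.709, 0.015, -0.01]
wrist_force: [0.8, 0.3, -0.2]
opening: 0.841
```

```bash
python3 -c "
from h import *
snap('wrist','w14.png');snap('scene','s14.png',(210,100,460,350),2.4)
go(.52,.022,.19,-1.37)"
```

```text
go [ 0.1327 -0.0026  0.258 ] wy 1.4044 rows 11.2 | at [ 0.3962 -0.2404  0.1873] az 0.0344 tilt 0.0008 q6 -2.37 t 18.38
```

View pics/w14.png

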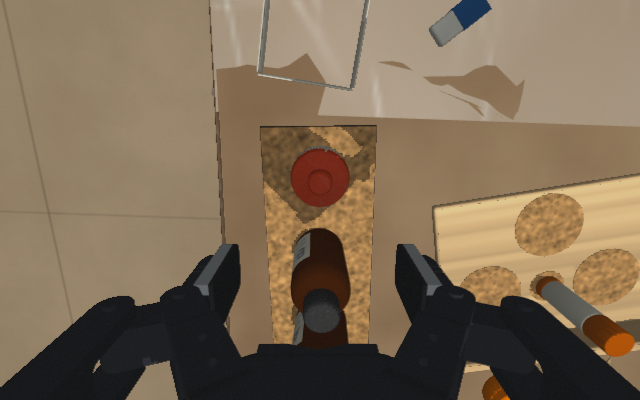

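View pics/s14.png

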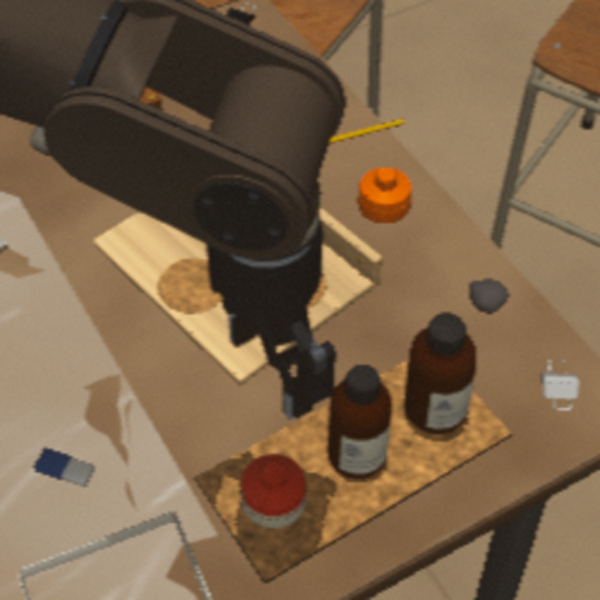

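{"op": "drive_tool", "data": {
  "moves": [
    [40,0.02,-0.02,0.036,0,0,0],
    [40,0.04,-0.02,0.072,0,0,0],
    [40,0.06,-0.02,0.108,0,0,0],
    [40,0.08,-0.02,0.144,0,0,0],
    [40,0.1,-0.02,0.18,0,0,0],
    [40,0.118,-0.02,0.216,0,0,0],
    [40,0.13,-0.02,0.245,0,0,0],
    [40,0.133,-0.02,0.258,0,0,0],
    [40,0.133,-0.02,0.258,0,0,0],
    [40,0.133,-0.02,0.258,0,0,0]
  ]
}}

```text
clock: 19.22
tool_pos: [0.5191, 0.0223, 0.205]
eef_rot: [0.707, -0.707, -0.011, 0.015]
wrist_force: [-0.8, 0.7, 0.8]
opening: 0.841
```

```bash
python3 -c "
from h import *
snap('wrist','w15.png')
c=snap('wrist','w15.png')
go(.52,.022,.08,0.034); print(proj(c,(.52,.022,.105)),proj(c,(.494,.2836,.045)))
go(.52,.022,.08,0.034)
cv2.imwrite('pics/w15h.png',cv2.resize(c['pixels'][140:280,440:600],None,fx=4,fy=4,interpolation=2))
np.save('w15.npy',{k:np.array(v) for k,v in c.items()},allow_pickle=True)
"
```

```text
go [0.0009 0.1262 0.001 ] wy -0.0002 rows 3.0 | at [0.5196 0.021  0.2062] az 0.0338 tilt 0.0035 q6 -1.76 t 19.32
[317.51147308 197.74897006] [590.44366372 163.88297749]
go [0.0009 0.1262 0.001 ] wy -0.0002 rows 3.0 | at [0.5196 0.021  0.2062] az 0.0338 tilt 0.0035 q6 -1.76 t 19.32
```

View pics/w15.png

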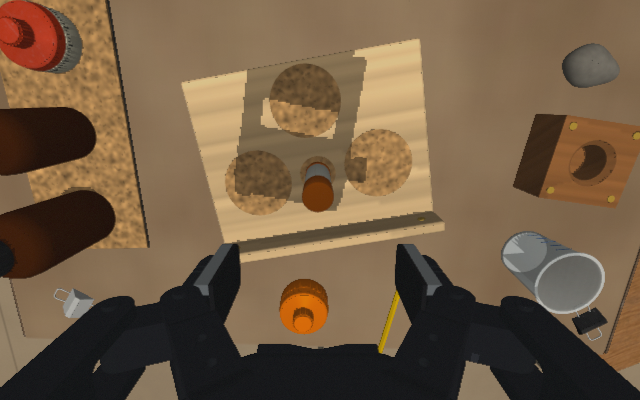

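{"op": "drive_tool", "data": {
  "moves": [
    [40,0,0.035,0.001,0,0,0],
    [40,0,0.07,0.001,0,0,0],
    [40,0,0.1,0.001,0,0,0],
    [40,0,0.118,0.001,0,0,0],
    [40,0,0.124,0.001,0,0,0],
    [40,0,0.124,0.001,0,0,0],
    [255,0,0.124,0.001,0,0,0],
    [255,0,0.124,0.001,0,0,0],
    [255,0,0.124,0.001,0,0,0],
    [255,0,0.124,0.001,0,0,0],
    [255,0,0.124,0.001,0,0,0],
    [255,0,0.124,0.001,0,0,0]
  ]
}}

```text
clock: 20.32
tool_pos: [0.5221, 0.0224, 0.0861]
eef_rot: [-0.707, 0.707, 0.014, -0.011]
wrist_force: [0.2, -1.0, 6.3]
opening: 0.275
```

```bash
python3 -c "
from h import *
c=snap('wrist','w16.png'); print(ctrl.get_state()['opening'],ctrl.get_state()['wrist_force'])
go(.494,.283,.2,0.034); snap('scene','s16.png',(250,130,370,250),4)
"
```

```text
0.27353362873489834 [-0.63489397 -0.40332523  5.8295101 ]
go [-0.0186 -0.1142  0.2613] wy 0.0009 rows 6.9 | at [0.5221 0.0224 0.0861] az 0.0349 tilt 0.0038 q6 -1.76 t 20.37
```

View pics/w16.png

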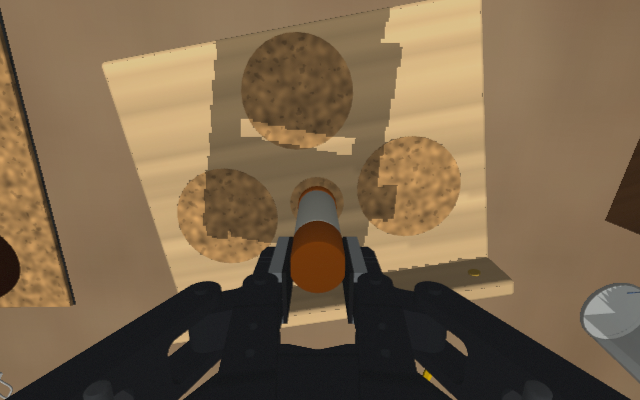

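View pics/s16.png

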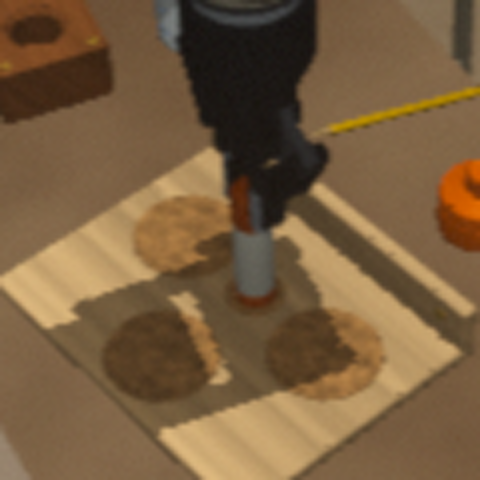

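{"op": "drive_tool", "data": {
  "moves": [
    [255,0,-0.02,0,0,0,0],
    [255,0,-0.06,0,0,0,0],
    [255,0,-0.1,0.005,0,0,0],
    [255,-0.003,-0.114,0.04,0,0,0],
    [255,-0.005,-0.114,0.08,0,0,0],
    [255,-0.008,-0.114,0.12,0,0,0],
    [255,-0.01,-0.114,0.16,0,0,0],
    [255,-0.014,-0.114,0.2,0,0,0],
    [255,-0.016,-0.114,0.235,0,0,0],
    [255,-0.0175,-0.114,0.255,0,0,0],
    [255,-0.0175,-0.114,0.261,0,0,0],
    [255,-0.0175,-0.114,0.261,0,0,0]
  ]
}}

```text
clock: 21.42
tool_pos: [0.4934, 0.2842, 0.1977]
eef_rot: [-0.707, 0.707, 0.013, -0.013]
wrist_force: [1.3, 0.3, -0.1]
opening: 0.274
```

```bash
python3 -c "
from h import *
snap('wrist','w17.png');
c=snap('wrist','w17.png'); print(ctrl.get_state()['opening'],ctrl.get_state()['wrist_force'])
go(.494,.283,.14,0.034); snap('scene','s17.png',(200,70,320,190),5); snap('top','t17.png',(170,150,290,270),5)
np.save('w17.npy',{k:np.array(v) for k,v in c.items()},allow_pickle=True)
"
```

```text
0.27717256027357173 [-1.32053357 -0.86646827 -0.50644721]
go [0.0001 0.0578 0.0008] wy 0.0006 rows 1.4 | at [0.494  0.2823 0.1978] az 0.0346 tilt 0.0011 q6 -1.26 t 21.52
```

View pics/w17.png

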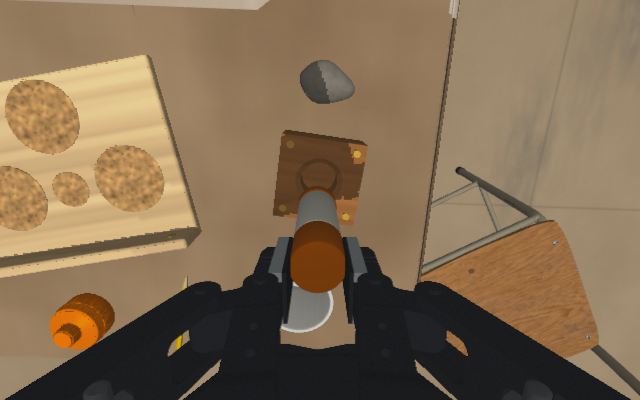

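View pics/s17.png

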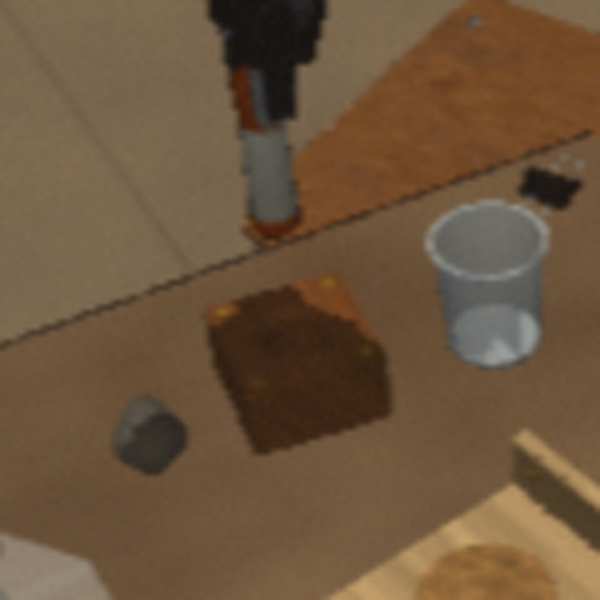

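View pics/t17.png

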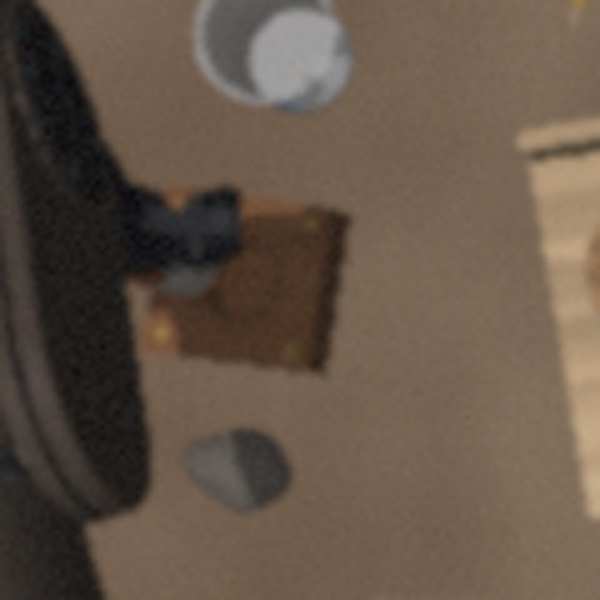

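Run:
```python
from h import *
c=np.load('w17.npy',allow_pickle=True).item()
cv2.imwrite('pics/w17c.png',cv2.resize(c['pixels'][120:300,260:380],None,fx=4,fy=4,interpolation=cv2.INTER_CUBIC))
W=np.load('w1.npy',allow_pickle=True).item();w15=np.load('w15.npy',allow_pickle=True).item()
print(plane(c,319,180.5,.045))
# glue axis predicted at bottom/top
for z in (.124,.191,.217): print(z,proj(c,(.494,.2825,z)))
```

```text
[0.49284326 0.28468193 0.045     ]
0.124 [316.21034894 207.24766562]
0.191 [315.49858154 247.58352134]
0.217 [315.04506836 273.2841117 ]
```

View pics/w17c.png

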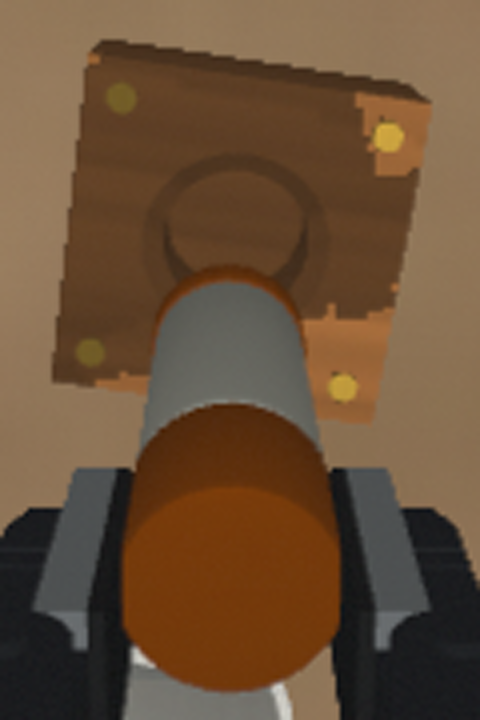

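View pics/w15h.png

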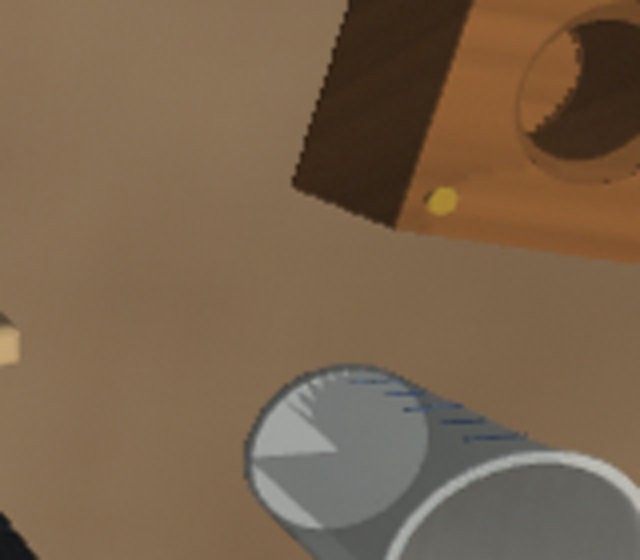

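Run:
```python
from h import *
c=np.load('w17.npy',allow_pickle=True).item()
scr=[(121,98),(388,136),(90,352),(343,388)]
P=[plane(c,260+(u-1.5)/4,120+(v-1.5)/4,.045) for u,v in scr]; print(np.mean(P,0),np.round(P,4).tolist())
print(plane(c,317.9,203.8,.124),plane(c,317.7,267.5,.217))
go(.494,.283,.14,0.034)
```

```text
[0.49374402 0.28423307 0.045     ] [[0.4595, 0.2566, 0.045], [0.466, 0.3186, 0.045], [0.5213, 0.2498, 0.045], [0.5283, 0.312, 0.045]]
[0.4913762  0.28361046 0.124     ] [0.49116028 0.28355094 0.217     ]
go [-0.0002  0.058   0.0014] wy -0.001 rows 1.4 | at [0.4943 0.2817 0.198 ] az 0.033 tilt 0.0007 q6 -1.26 t 21.62
```

{"op": "drive_tool", "data": {
  "moves": [
    [255,0.002,0.02,0.001,0,0,0],
    [255,0.002,0.04,0.001,0,0,0],
    [255,0.002,0.056,0.001,0,0,0],
    [255,0.002,0.06,0.001,0,0,0],
    [255,0.002,0.06,0.001,0,0,0],
    [255,0.002,0.06,0.001,0,0,0]
  ]
}}

```text
clock: 22.12
tool_pos: [0.4967, 0.2834, 0.1388]
eef_rot: [0.707, -0.707, -0.012, 0.012]
wrist_force: [0.3, 0.0, 0.1]
opening: 0.27
```

Run:
```python
from h import *
c=snap('wrist','w18.png',(240,100,400,300),3.6);print(ctrl.get_state()['wrist_force'])
c=snap('scene','s18.png',(220,90,310,180),6)
go(.494,.283,.089,0.034)
np.save('w18.npy',{k:np.array(v) for k,v in read_camera('wrist').items()},allow_pickle=True)
```

```text
[-0.24140814  0.59299498  0.86255887]
go [-0.0034  0.0508 -0.0009] wy -0.0002 rows 1.2 | at [0.4972 0.284  0.1398] az 0.0338 tilt 0.0028 q6 -1.26 t 22.22
```

View pics/w18.png

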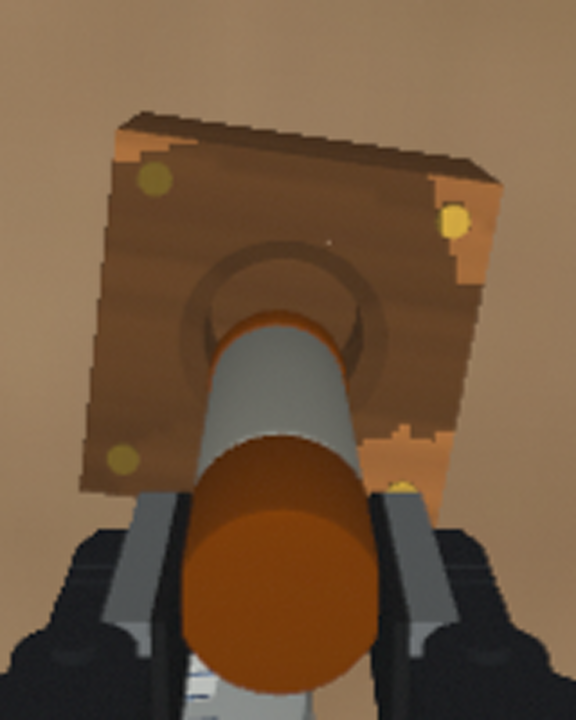

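View pics/s18.png

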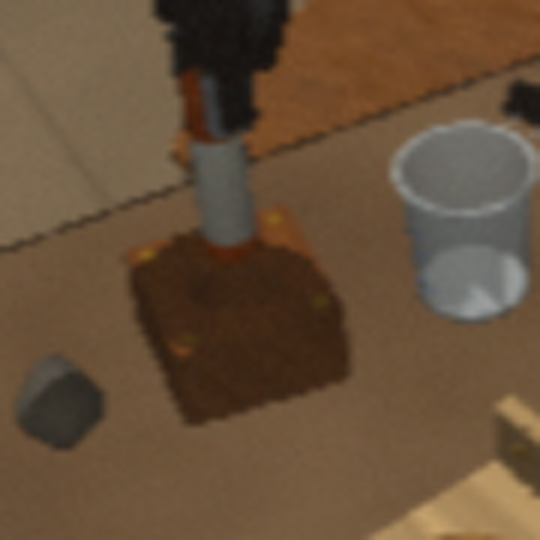

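Run:
```python
from h import *
c=np.load('w18.npy',allow_pickle=True).item()
f=lambda u,v:(240+(u-1.3)/3.6,100+(v-1.3)/3.6)
print("bore",plane(c,*f(283.5,339.5),.045))
for z in(.064,.066): print("glue bottom centre",plane(c,*f(279.5,375),z),"near edge",plane(c,*f(279.5,310),z)+[.0125,0,0])
print("mouth near edge",plane(c,*f(283.5,240),.045)+[.0225,0,0])
print("glue top",plane(c,*f(280,602),.1575))
S=read_camera('scene')
g=lambda u,v:(220+(u-2.5)/6,90+(v-2.5)/6)
print("scene glue bottom", plane(S,*g(229,247),.066))
```

```text
bore [0.49378397 0.28502422 0.045     ]
glue bottom centre [0.49580419 0.28424508 0.064     ] near edge [0.49491693 0.28378261 0.064     ]
glue bottom centre [0.4951712  0.28422448 0.066     ] near edge [0.49440597 0.28376623 0.066     ]
mouth near edge [0.49459708 0.28425395 0.045     ]
glue top [0.49515748 0.28434304 0.1575    ]
scene glue bottom [0.49324468 0.28217715 0.066     ]
```

{"op": "drive_tool", "data": {
  "moves": [
    [255,-0.001,0.008,0.0005,0,0,0],
    [255,-0.001,0.016,0.0005,0,0,0],
    [255,-0.001,0.024,0.0005,0,0,0],
    [255,-0.001,0.032,0.0005,0,0,0],
    [255,-0.001,0.04,0.0005,0,0,0],
    [255,-0.001,0.046,0.0005,0,0,0],
    [255,-0.001,0.046,0.0005,0,0,0]
  ]
}}

```text
clock: 22.9
tool_pos: [0.4937, 0.284, 0.0898]
eef_rot: [-0.707, 0.707, 0.011, -0.014]
wrist_force: [0.0, -0.5, -0.9]
opening: 0.276
```

Run:
```python
from h import *
print(ctrl.get_state()['wrist_force'],ctrl.get_state()['opening'])
c=snap('wrist','w19.png',(240,100,400,300),3.6)
c=snap('scene','s19.png',(220,90,310,180),6)
go(.494,.283,.089,0.034)
```

```text
[ 0.01275562 -0.49060078 -0.85817624] 0.27604876391109645
go [-0.0009  0.0026 -0.0014] wy 0.0005 rows 0.1 | at [0.4949 0.2844 0.0916] az 0.0345 tilt 0.0009 q6 -1.26 t 23.0
```

View pics/w19.png

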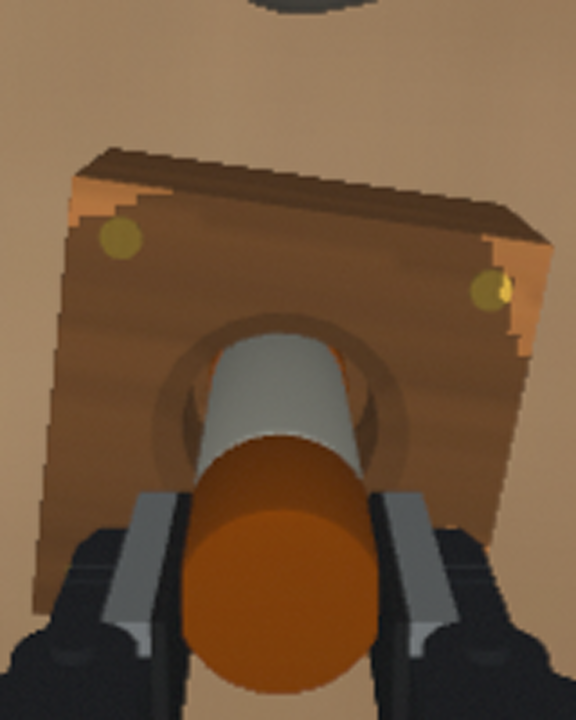

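View pics/s19.png

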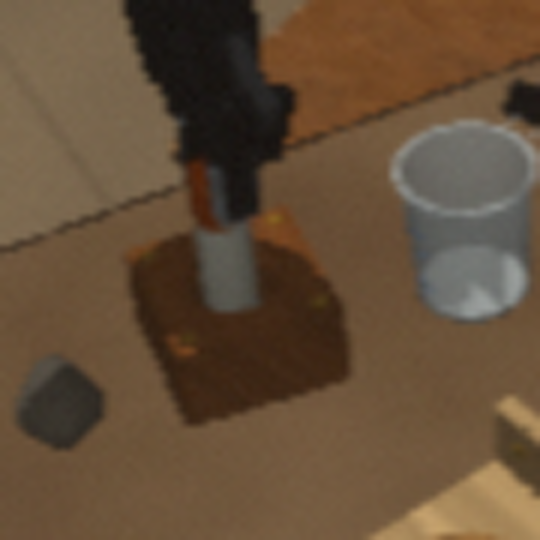

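Glue is in the bore. I'll lower it to contact.

{"op": "drive_tool", "data": {
  "moves": [
    [255,0,0.001,0,0,0,0],
    [255,0,0.002,0,0,0,0],
    [255,0,0.0025,0,0,0,0],
    [255,0,0.003,0,0,0,0],
    [255,0,0.003,0,0,0,0]
  ]
}}

```text
clock: 23.42
tool_pos: [0.4951, 0.2845, 0.0893]
eef_rot: [0.707, -0.707, -0.012, 0.012]
wrist_force: [-0.2, 0.4, 0.1]
opening: 0.276
```

Run:
```python
from h import *
print(ctrl.get_state()['wrist_force'],ctrl.get_state()['opening'])
go(.494,.283,.089,0.034)
```

```text
[-0.1507218   0.39976228  0.13016498] 0.27580207152680597
go [-0.0012  0.0003 -0.0014] wy 0.0005 rows 0.0 | at [0.4951 0.2845 0.0893] az 0.0345 tilt 0.0002 q6 -1.26 t 23.42
```

{"op": "drive_tool", "data": {
  "moves": [
    [255,0,0.0005,0,0,0,0],
    [255,0,0.001,0,0,0,0],
    [255,0,0.001,0,0,0,0]
  ]
}}

```text
clock: 23.67
tool_pos: [0.4956, 0.2846, 0.0892]
eef_rot: [0.707, -0.707, -0.013, 0.012]
wrist_force: [-1.1, -0.9, 4.3]
opening: 0.275
```

Run:
```python
from h import *
print(ctrl.get_state()['wrist_force'],ctrl.get_state()['opening'])
go(.494,.283,.089,0.034)
```

```text
[-1.071494   -0.85473633  4.2830899 ] 0.27538555668226894
go [-0.0016  0.0002 -0.0015] wy 0.0007 rows 0.1 | at [0.4956 0.2846 0.0892] az 0.0347 tilt 0.0011 q6 -1.26 t 23.67
```

{"op": "drive_tool", "data": {
  "moves": [
    [100,0,0,0,0,0,0],
    [40,0,0,0,0,0,0],
    [40,0,0,0,0,0,0],
    [40,0,0,0,0,0,0],
    [40,0,-0.01,0,0,0,0],
    [40,0,-0.04,0,0,0,0],
    [40,0,-0.08,0,0,0,0],
    [40,0,-0.11,0,0,0,0],
    [40,0,-0.11,0,0,0,0]
  ]
}}

```text
clock: 24.42
tool_pos: [0.4992, 0.2861, 0.2075]
eef_rot: [0.709, -0.705, -0.017, 0.007]
wrist_force: [1.7, -0.2, 0.8]
opening: 0.843
```

Run:
```python
from h import *
c=snap('wrist','w20.png')
go(.3973,-.2414,.19,0.0348)
c=snap('scene','s20.png',(210,80,460,330),2.4)
```

```text
go [-0.1188  0.0112 -0.5232] wy -0.0002 rows 12.9 | at [0.4977 0.2855 0.2041] az 0.0346 tilt 0.0104 q6 -1.26 t 24.47
```

View pics/w20.png

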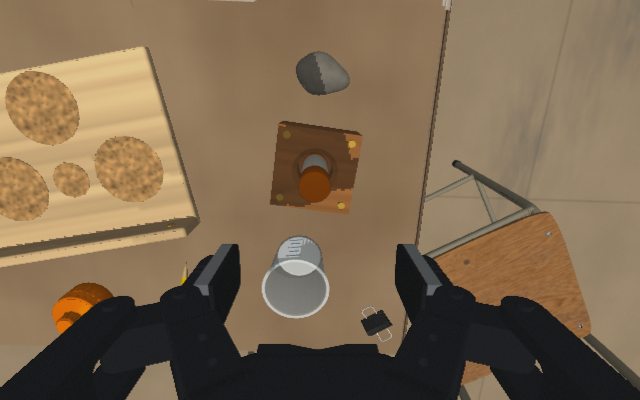

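View pics/s20.png

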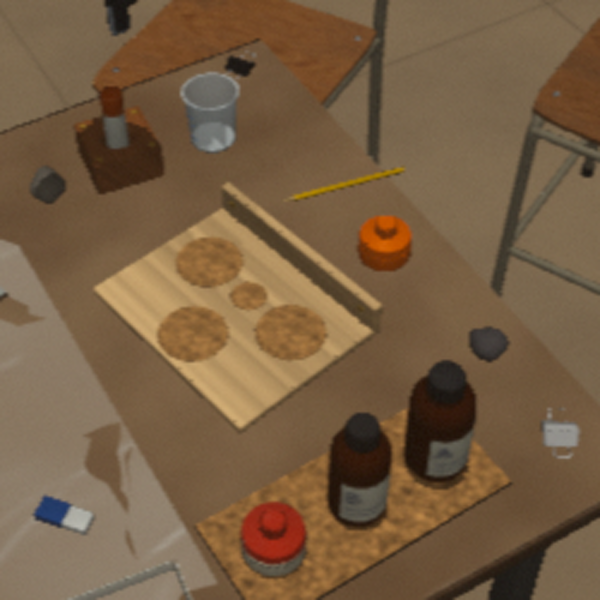

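{"op": "drive_tool", "data": {
  "moves": [
    [40,0,0,-0.04,0,0,0],
    [40,0,0,-0.08,0,0,0],
    [40,-0.005,0,-0.12,0,0,0],
    [40,-0.01,0,-0.16,0,0,0],
    [40,-0.015,0,-0.2,0,0,0],
    [40,-0.02,0,-0.24,0,0,0],
    [40,-0.025,0,-0.28,0,0,0],
    [40,-0.035,0,-0.32,0,0,0],
    [40,-0.05,0,-0.36,0,0,0],
    [40,-0.07,0,-0.395,0,0,0],
    [40,-0.09,0,-0.43,0,0,0],
    [40,-0.105,0,-0.465,0,0,0]
  ]
}}

```text
clock: 25.52
tool_pos: [0.4036, -0.1845, 0.1962]
eef_rot: [0.708, -0.706, -0.011, 0.013]
wrist_force: [1.3, -0.1, 0.2]
opening: 0.845
```

Run:
```python
from h import *
S=read_camera('scene')
for n,(u,v) in dict(big=(210,262),small=(193,334),timer=(290,332),glue=(248,296)).items(): print(n,plane(S,210+(u-.7)/2.4,80+(v-.7)/2.4,.012).round(4))
go(.3973,-.2414,.11,0.0348)
```

```text
big [0.5069 0.0844 0.012 ]
small [0.4459 0.0056 0.012 ]
timer [ 0.5322 -0.0416  0.012 ]
glue [0.5188 0.022  0.012 ]
go [-0.006   0.0867 -0.0508] wy -0.0054 rows 2.4 | at [ 0.4022 -0.1902  0.1966] az 0.0294 tilt 0.0051 q6 -2.27 t 25.57
```

{"op": "drive_tool", "data": {
  "moves": [
    [40,-0.006,0,-0.03,0,-0.005,0],
    [40,-0.006,0,-0.051,0,-0.005,0],
    [40,-0.006,0,-0.051,0,-0.005,0],
    [40,-0.006,0.03,-0.051,0,-0.005,0],
    [40,-0.006,0.06,-0.051,0,-0.005,0],
    [40,-0.006,0.087,-0.051,0,-0.005,0],
    [40,-0.006,0.087,-0.051,0,-0.005,0],
    [40,-0.006,0.087,-0.051,0,-0.005,0]
  ]
}}

```text
clock: 26.23
tool_pos: [0.4005, -0.233, 0.109]
eef_rot: [0.709, -0.705, -0.013, 0.016]
wrist_force: [0.3, -0.8, -0.2]
opening: 0.844
```

Run:
```python
from h import *
snap('wrist','w21.png')
go(.3973,-.2414,.0105,0.0348)
```

```text
go [-0.0047  0.1005 -0.0071] wy 0.0053 rows 2.4 | at [ 0.4018 -0.2342  0.111 ] az 0.0401 tilt 0.0018 q6 -2.36 t 26.28
```

View pics/w21.png

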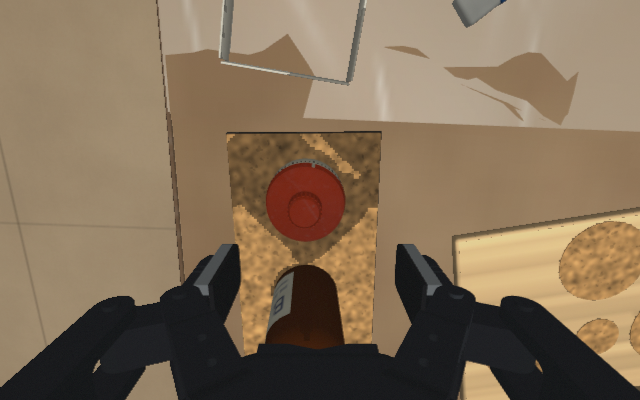

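{"op": "drive_tool", "data": {
  "moves": [
    [40,-0.005,0,-0.007,0,0.005,0],
    [40,-0.005,0,-0.007,0,0.005,0],
    [40,-0.005,0,-0.007,0,0.005,0],
    [40,-0.005,0,-0.007,0,0.005,0]
  ]
}}

```text
clock: 26.62
tool_pos: [0.3977, -0.2429, 0.1125]
eef_rot: [-0.706, 0.708, 0.013, -0.011]
wrist_force: [0.4, -0.4, -0.2]
opening: 0.845
```

Run:
```python
from h import *
c=snap('wrist','w22.png'); print(proj(c,(.3973,-.2414,.055)))
go(.3973,-.2414,.0105,0.0348)
```

```text
[319.31458394 213.64977391]
go [-0.0003  0.1017  0.0014] wy -0.0006 rows 2.4 | at [ 0.3976 -0.2427  0.1122] az 0.0342 tilt 0.0018 q6 -2.37 t 26.67
```

View pics/w22.png

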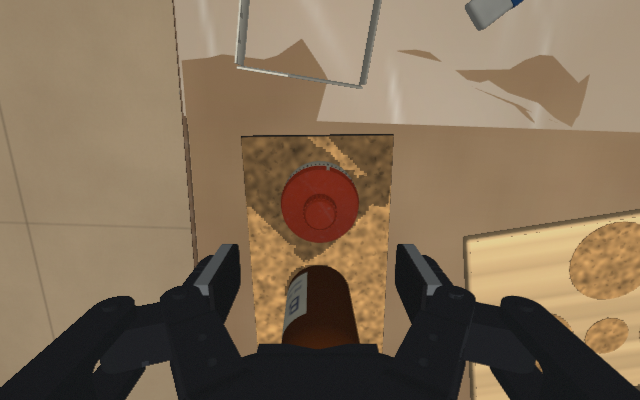

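{"op": "drive_tool", "data": {
  "moves": [
    [40,0,0.035,0.001,0,0,0],
    [40,0,0.065,0.001,0,0,0],
    [40,0,0.09,0.001,0,0,0],
    [40,0,0.1,0.001,0,0,0],
    [40,0,0.101,0.001,0,0,0],
    [40,0,0.101,0.001,0,0,0],
    [255,0,0.101,0.001,0,0,0],
    [255,0,0.101,0.001,0,0,0],
    [255,0,0.101,0.001,0,0,0],
    [255,0,0.101,0.001,0,0,0],
    [255,0,0.101,0.001,0,0,0]
  ]
}}

```text
clock: 27.58
tool_pos: [0.3988, -0.2428, 0.0126]
eef_rot: [-0.706, 0.708, 0.013, -0.011]
wrist_force: [-0.5, -0.2, 7.1]
opening: 0.651
```

Run:
```python
from h import *
print(ctrl.get_state()['wrist_force'],ctrl.get_state()['opening'])
go(.535,-.041,.17,-1.3696)
```

```text
[-0.51063592 -0.2024538   7.06740058] 0.6512878909994517
go [ 0.1436 -0.1576  0.1965] wy 1.4041 rows 11.2 | at [ 0.3988 -0.2428  0.0126] az 0.0345 tilt 0.0049 q6 -2.37 t 27.58
```

{"op": "drive_tool", "data": {
  "moves": [
    [255,0,-0.02,0,0,0,0],
    [255,0,-0.06,0,0,0,0],
    [255,0,-0.1,0,0,0,0],
    [255,0,-0.14,0.01,0,0.1,0],
    [255,0.01,-0.157,0.04,0,0.22,0],
    [255,0.03,-0.157,0.07,0,0.34,0],
    [255,0.05,-0.157,0.1,0,0.46,0],
    [255,0.07,-0.157,0.13,0,0.58,0],
    [255,0.09,-0.157,0.155,0,0.7,0],
    [255,0.11,-0.157,0.18,0,0.82,0],
    [255,0.13,-0.157,0.195,0,0.94,0],
    [255,0.143,-0.157,0.195,0,1.06,0]
  ]
}}

```text
clock: 28.58
tool_pos: [0.5345, -0.0381, 0.1677]
eef_rot: [0.623, -0.622, 0.335, -0.336]
wrist_force: [0.2, 0.3, -0.5]
opening: 0.649
```

Run:
```python
from h import *
print(ctrl.get_state()['wrist_force'],ctrl.get_state()['opening'])
go(.535,-.042,.1,-1.3696)
```

```text
[ 0.20192416  0.29091427 -0.49627795] 0.649194557535326
go [ 0.0035  0.0677 -0.0019] wy 0.3806 rows 3.0 | at [ 0.5345 -0.0381  0.1677] az -0.989 tilt 0.0017 q6 -0.84 t 28.58
```

{"op": "drive_tool", "data": {
  "moves": [
    [255,0.0035,0,-0.002,0,0.12,0],
    [255,0.0035,0,-0.002,0,0.24,0],
    [255,0.0035,0,-0.002,0,0.36,0],
    [255,0.0035,0.03,-0.002,0,0.38,0],
    [255,0.0035,0.06,-0.002,0,0.38,0],
    [255,0.0035,0.08,-0.002,0,0.38,0],
    [255,0.0035,0.08,-0.002,0,0.38,0],
    [255,0.0035,0.08,-0.002,0,0.38,0],
    [255,0.0035,0.08,-0.002,0,0.38,0]
  ]
}}

```text
clock: 29.33
tool_pos: [0.5347, -0.0457, 0.0888]
eef_rot: [0.549, -0.548, 0.446, -0.447]
wrist_force: [0.7, -0.1, -0.5]
opening: 0.65
```

Run:
```python
from h import *
snap('wrist','w23.png')
go(.535,-.042,.0186,-1.3696)
```

```text
go [-0.0039  0.0708  0.0004] wy 0.0031 rows 1.7 | at [ 0.5351 -0.0458  0.0894] az -1.3665 tilt 0.0039 q6 -0.48 t 29.38
```

View pics/w23.png

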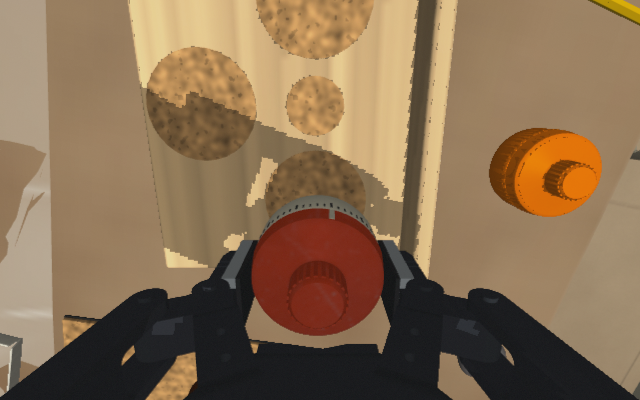

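{"op": "drive_tool", "data": {
  "moves": [
    [255,-0.004,0.02,0,0,0.003,0],
    [255,-0.004,0.045,0,0,0.003,0],
    [255,-0.004,0.06,0,0,0.003,0],
    [255,-0.004,0.066,0,0,0.003,0],
    [255,-0.004,0.066,0,0,0.003,0],
    [255,-0.004,0.066,0,0,0.003,0]
  ]
}}

```text
clock: 29.88
tool_pos: [0.534, -0.0419, 0.0227]
eef_rot: [0.548, -0.547, 0.446, -0.448]
wrist_force: [-0.0, 0.0, -1.1]
opening: 0.651
```

Run:
```python
from h import *
print(ctrl.get_state()['wrist_force'],ctrl.get_state()['opening'])
go(.535,-.042,.0186,-1.3696)
```

```text
[-0.01118933  0.0481599  -1.1252128 ] 0.6507760420291845
go [0.0003 0.0041 0.0009] wy 0.0 rows 0.1 | at [ 0.534  -0.0419  0.0227] az -1.3696 tilt 0.0025 q6 -0.47 t 29.88
```

{"op": "drive_tool", "data": {
  "moves": [
    [255,0,0.002,0.001,0,0,0],
    [255,0,0.004,0.001,0,0,0],
    [255,0,0.005,0.001,0,0,0],
    [255,0,0.005,0.001,0,0,0]
  ]
}}

```text
clock: 30.22
tool_pos: [0.5355, -0.0418, 0.0187]
eef_rot: [0.548, -0.547, 0.446, -0.448]
wrist_force: [-1.0, 0.2, 7.7]
opening: 0.649
```

Run:
```python
from h import *
print(ctrl.get_state()['wrist_force'],ctrl.get_state()['opening'])
go(.535,-.042,.0186,-1.3696)
```

```text
[-1.01527847  0.15667649  7.74998955] 0.6486076688633399
go [ 0.0001  0.0001 -0.0005] wy 0.0002 rows 0.0 | at [ 0.5355 -0.0418  0.0187] az -1.3694 tilt 0.0028 q6 -0.47 t 30.22
```

{"op": "drive_tool", "data": {
  "moves": [
    [40,0,0,0,0,0,0],
    [40,0,0,0,0,0,0],
    [40,0,0,0,0,0,0],
    [40,0,0,0,0,0,0],
    [40,0,-0.02,0,0,0,0],
    [40,0,-0.06,0,0,0,0],
    [40,0,-0.1,0,0,0,0],
    [40,0,-0.14,0,0,0,0],
    [0,0,-0.18,0,0,0,0],
    [0,0,-0.2,0,0,0,0],
    [0,0,-0.2,0,0,0,0]
  ]
}}

```text
clock: 31.13
tool_pos: [0.5371, -0.0421, 0.2233]
eef_rot: [0.55, -0.546, 0.443, -0.451]
wrist_force: [0.0, -0.5, 0.3]
opening: 0.997
```

Run:
```python
from h import *
snap('wrist','w24.png')
go(.5753,-.2337,.22,.198)
```

```text
go [0.196  0.0003 0.0007] wy -1.5676 rows 12.5 | at [ 0.5355 -0.0418  0.2197] az -1.3696 tilt 0.007 q6 -0.47 t 31.18
```

View pics/w24.png

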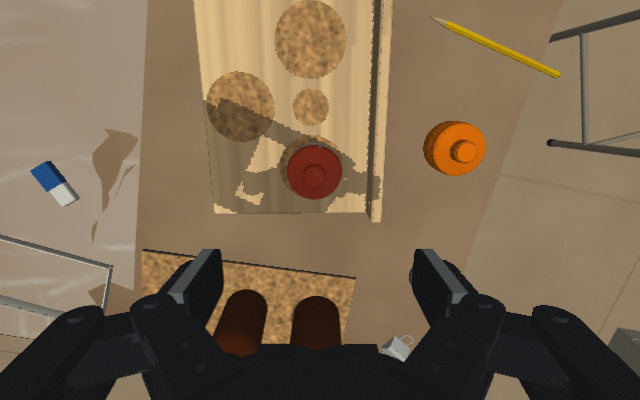

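Timer is back on its round. Next the big bottle.

{"op": "drive_tool", "data": {
  "moves": [
    [0,0.02,0,0,0,-0.12,0],
    [0,0.04,0,0,0,-0.24,0],
    [0,0.06,0,0,0,-0.36,0],
    [0,0.08,0,0,0,-0.48,0],
    [0,0.1,0,0,0,-0.6,0],
    [0,0.12,0,0,0,-0.72,0],
    [0,0.14,0,0,0,-0.84,0],
    [0,0.16,0,0,0,-0.96,0],
    [0,0.18,0,0,0,-1.08,0],
    [0,0.196,0,0.001,0,-1.2,0],
    [0,0.196,0,0.001,0,-1.32,0],
    [0,0.196,0,0.001,0,-1.44,0]
  ]
}}

```text
clock: 32.18
tool_pos: [0.5727, -0.2337, 0.2126]
eef_rot: [0.708, -0.706, -0.025, 0.028]
wrist_force: [-0.9, 0.3, 0.1]
opening: 0.998
```

{"op": "drive_tool", "data": {
  "moves": [
    [0,0,0.01,0,0,-0.12,0],
    [0,0,0.02,0,0,-0.128,0],
    [0,0,0.03,0,0,-0.128,0],
    [0,0,0.03,0,0,-0.128,0],
    [0,0,0.03,0,0,-0.128,0]
  ]
}}

```text
clock: 32.6
tool_pos: [0.5729, -0.2324, 0.1838]
eef_rot: [0.705, -0.703, -0.068, 0.071]
wrist_force: [0.5, 0.1, 0.1]
opening: 0.998
```

Run:
```python
from h import *
c=snap('wrist','w25.png');c=snap('wrist','w25.png'); print(proj(c,(.5738,-.2345,.136)))
go(.5753,-.2337,.1201,.198)
```

```text
[314.03296715 218.56923426]
go [ 0.0012  0.0659 -0.0009] wy -0.0005 rows 1.6 | at [ 0.574  -0.2331  0.186 ] az 0.1975 tilt 0.0002 q6 -2.32 t 32.7
```

View pics/w25.png

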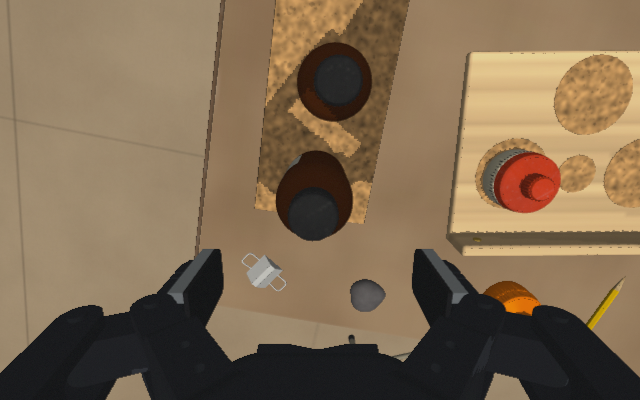

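{"op": "drive_tool", "data": {
  "moves": [
    [0,0.001,0.03,-0.001,0,0,0],
    [0,0.001,0.052,-0.001,0,0,0],
    [0,0.001,0.066,-0.001,0,0,0],
    [0,0.001,0.066,-0.001,0,0,0],
    [0,0.001,0.066,-0.001,0,0,0],
    [255,0.001,0.066,-0.001,0,0,0],
    [255,0.001,0.066,-0.001,0,0,0],
    [255,0.001,0.066,-0.001,0,0,0],
    [255,0.001,0.066,-0.001,0,0,0],
    [255,0.001,0.066,-0.001,0,0,0],
    [255,0.001,0.066,-0.001,0,0,0],
    [255,0.001,0.066,-0.001,0,0,0]
  ]
}}

```text
clock: 33.7
tool_pos: [0.5759, -0.2346, 0.1217]
eef_rot: [-0.703, 0.704, 0.071, -0.069]
wrist_force: [-0.5, 0.1, 4.9]
opening: 0.359
```

Run:
```python
from h import *
print(ctrl.get_state()['wrist_force'],ctrl.get_state()['opening'])
go(.5041,.0851,.25,.1985)
```

```text
[-0.5273706   0.09311777  4.93331323] 0.358926871818106
go [-0.0072 -0.129   0.3273] wy -0.0001 rows 8.4 | at [ 0.5759 -0.2346  0.1217] az 0.1984 tilt 0.0026 q6 -2.32 t 33.7
```

{"op": "drive_tool", "data": {
  "moves": [
    [255,0,-0.02,0,0,0,0],
    [255,0,-0.06,0,0,0,0],
    [255,0,-0.1,0,0,0,0],
    [255,0,-0.128,0.01,0,0,0],
    [255,0,-0.128,0.05,0,0,0],
    [255,-0.001,-0.128,0.09,0,0,0],
    [255,-0.002,-0.128,0.13,0,0,0],
    [255,-0.003,-0.128,0.17,0,0,0],
    [255,-0.004,-0.128,0.21,0,0,0],
    [255,-0.005,-0.128,0.25,0,0,0],
    [255,-0.006,-0.128,0.29,0,0,0],
    [255,-0.007,-0.128,0.32,0,0,0]
  ]
}}

```text
clock: 34.7
tool_pos: [0.5031, 0.0812, 0.2467]
eef_rot: [0.704, -0.703, -0.069, 0.071]
wrist_force: [0.2, -1.1, -2.1]
opening: 0.356
```

{"op": "drive_tool", "data": {
  "moves": [
    [255,0,0,0.007,0,0,0],
    [255,0,0.03,0.007,0,0,0],
    [255,0,0.06,0.007,0,0,0],
    [255,0,0.08,0.007,0,0,0],
    [255,0,0.08,0.007,0,0,0],
    [255,0,0.08,0.007,0,0,0]
  ]
}}

```text
clock: 35.2
tool_pos: [0.5024, 0.0849, 0.1663]
eef_rot: [0.704, -0.703, -0.068, 0.072]
wrist_force: [-0.4, 0.2, -1.4]
opening: 0.359
```

Run:
```python
from h import *
print(ctrl.get_state()['wrist_force'],ctrl.get_state()['opening'])
snap('wrist','w26.png')
go(.5041,.0851,.1277,.1985)
```

```text
[-0.39896715  0.2487667  -1.44795443] 0.3586853051887151
go [0.0003 0.0406 0.0002] wy -0.0005 rows 1.0 | at [0.5039 0.0849 0.1683] az 0.198 tilt 0.0006 q6 -1.8 t 35.25
```

View pics/w26.png

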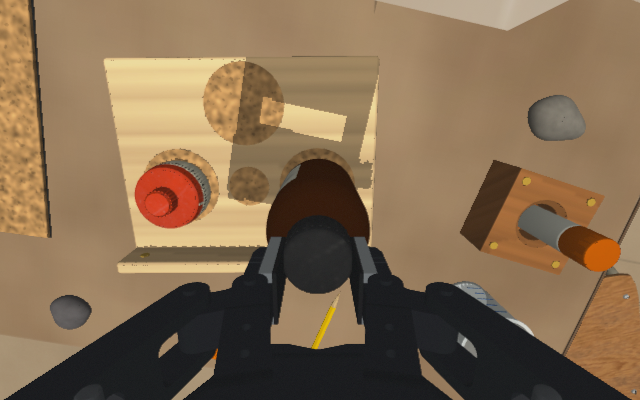

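{"op": "drive_tool", "data": {
  "moves": [
    [255,0,0.02,0,0,0,0],
    [255,0,0.032,0,0,0,0],
    [255,0,0.037,0,0,0,0],
    [255,0,0.039,0,0,0,0],
    [255,0,0.04,0,0,0,0],
    [255,0,0.041,0,0,0,0],
    [255,0,0.0415,0,0,0,0],
    [255,0,0.0415,0,0,0,0]
  ]
}}

```text
clock: 35.92
tool_pos: [0.5045, 0.0852, 0.1277]
eef_rot: [-0.704, 0.704, 0.071, -0.069]
wrist_force: [-0.6, -0.3, 0.3]
opening: 0.356
```

Run:
```python
from h import *
print(ctrl.get_state()['wrist_force'],ctrl.get_state()['opening'])
go(.5041,.0851,.1277,.1985)
```

```text
[-0.59597358 -0.25079134  0.25711165] 0.35586114009374537
go [-0.0005 -0.     -0.    ] wy -0.0001 rows 0.0 | at [0.5045 0.0852 0.1277] az 0.1984 tilt 0.0019 q6 -1.8 t 35.92
```

{"op": "drive_tool", "data": {
  "moves": [
    [255,0,0.001,0,0,0,0],
    [255,0,0.001,0,0,0,0]
  ]
}}

```text
clock: 36.08
tool_pos: [0.5052, 0.0853, 0.1276]
eef_rot: [-0.704, 0.704, 0.071, -0.069]
wrist_force: [-1.0, 0.9, 6.2]
opening: 0.359
```

Run:
```python
from h import *
print(ctrl.get_state()['wrist_force'],ctrl.get_state()['opening'])
go(.5041,.0851,.1277,.1985)
```

```text
[-0.97472509  0.92219576  6.2115738 ] 0.35854399176936347
go [-0.0011 -0.0001  0.0001] wy -0.0001 rows 0.0 | at [0.5052 0.0853 0.1276] az 0.1984 tilt 0.0034 q6 -1.8 t 36.08
```

Contact; I'll release, rise, and go to the small bottle.

{"op": "drive_tool", "data": {
  "moves": [
    [0,0,0,0,0,0,0],
    [0,0,0,0,0,0,0],
    [0,0,0,0,0,0,0],
    [0,0,0,0,0,0,0],
    [0,0,0,0,0,0,0],
    [0,0,-0.02,0,0,0,0],
    [0,0,-0.05,0,0,0,0],
    [0,0,-0.085,0,0,0,0],
    [0,0,-0.1,0,0,0,0],
    [0,0,-0.1,0,0,0,0]
  ]
}}

```text
clock: 36.92
tool_pos: [0.5065, 0.0852, 0.2309]
eef_rot: [-0.703, 0.704, 0.073, -0.067]
wrist_force: [-0.7, 0.5, -0.2]
opening: 0.999
```

Run:
```python
from h import *
snap('scene','s27.png',(210,80,460,330),2.4)
go(.489,-.238,.22,.198)
```

```text
go [-0.0795  0.008  -0.3137] wy 0.0005 rows 7.8 | at [0.5051 0.0852 0.228 ] az 0.1985 tilt 0.0051 q6 -1.8 t 36.97
```

View pics/s27.png

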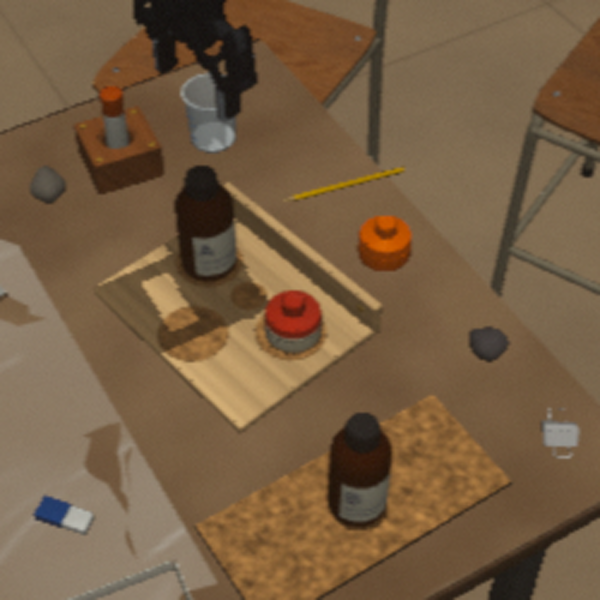

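{"op": "drive_tool", "data": {
  "moves": [
    [0,-0.01,0,-0.04,0,0,0],
    [0,-0.02,0,-0.08,0,0,0],
    [0,-0.03,0,-0.12,0,0,0],
    [0,-0.04,0,-0.16,0,0,0],
    [0,-0.05,0,-0.2,0,0,0],
    [0,-0.06,0,-0.24,0,0,0],
    [0,-0.07,0,-0.28,0,0,0],
    [0,-0.079,0,-0.305,0,0,0],
    [0,-0.079,0.02,-0.314,0,0,0],
    [0,-0.079,0.05,-0.314,0,0,0],
    [0,-0.079,0.05,-0.314,0,0,0],
    [0,-0.079,0.05,-0.314,0,0,0]
  ]
}}

```text
clock: 37.97
tool_pos: [0.4861, -0.2367, 0.1719]
eef_rot: [0.706, -0.702, -0.068, 0.072]
wrist_force: [-0.2, 0.2, 0.6]
opening: 0.996
```

Run:
```python
from h import *
snap('wrist','w28.png')
c=snap('wrist','w28.png')
go(.489,-.238,.1068,.198); print(proj(c,(.488,-.2375,.124)))
```

```text
go [ 0.0007  0.069  -0.0004] wy 0.001 rows 1.7 | at [ 0.4883 -0.2378  0.1758] az 0.199 tilt 0.0005 q6 -2.41 t 38.07
[316.08173871 218.98920903]
```

View pics/w28.png

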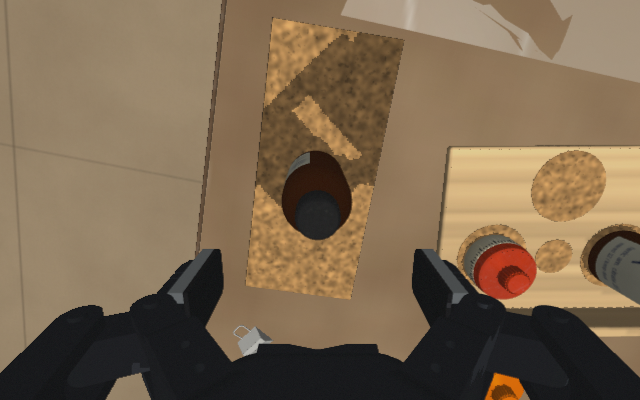

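{"op": "drive_tool", "data": {
  "moves": [
    [0,0.001,0.03,0,0,0,0],
    [0,0.001,0.055,0,0,0,0],
    [0,0.001,0.068,0,0,0,0],
    [0,0.001,0.069,0,0,0,0],
    [0,0.001,0.069,0,0,0,0],
    [255,0.001,0.069,0,0,0,0],
    [255,0.001,0.069,0,0,0,0],
    [255,0.001,0.069,0,0,0,0],
    [255,0.001,0.069,0,0,0,0],
    [255,0.001,0.069,0,0,0,0],
    [255,0.001,0.069,0,0,0,0],
    [255,0.001,0.069,0,0,0,0]
  ]
}}

```text
clock: 39.07
tool_pos: [0.4899, -0.2383, 0.1079]
eef_rot: [-0.703, 0.704, 0.071, -0.069]
wrist_force: [0.3, 1.6, 5.5]
opening: 0.32
```

Run:
```python
from h import *
print(ctrl.get_state()['wrist_force'],ctrl.get_state()['opening'])
go(.449,.0079,.22,.198)
```

```text
[0.3377223  1.6390322  5.52185453] 0.32011574644627494
go [ 0.0086 -0.1124  0.2493] wy 0.0003 rows 6.6 | at [ 0.4899 -0.2383  0.1079] az 0.1983 tilt 0.0018 q6 -2.41 t 39.07
```

{"op": "drive_tool", "data": {
  "moves": [
    [255,0,-0.02,0,0,0,0],
    [255,0,-0.06,0,0,0,0],
    [255,0,-0.1,0,0,0,0],
    [255,0,-0.112,0.03,0,0,0],
    [255,0.002,-0.112,0.07,0,0,0],
    [255,0.004,-0.112,0.11,0,0,0],
    [255,0.006,-0.112,0.15,0,0,0],
    [255,0.008,-0.112,0.19,0,0,0],
    [255,0.009,-0.112,0.225,0,0,0],
    [255,0.009,-0.112,0.245,0,0,0],
    [255,0.009,-0.112,0.249,0,0,0],
    [255,0.009,-0.112,0.249,0,0,0]
  ]
}}

```text
clock: 40.07
tool_pos: [0.4483, 0.0089, 0.2179]
eef_rot: [-0.703, 0.704, 0.071, -0.071]
wrist_force: [-0.3, 0.4, -1.0]
opening: 0.323
```

{"op": "drive_tool", "data": {
  "moves": [
    [255,0,0.03,0,0,0,0],
    [255,0,0.06,0,0,0,0],
    [255,0,0.08,0,0,0,0],
    [255,0,0.08,0,0,0,0],
    [255,0,0.08,0,0,0,0]
  ]
}}

```text
clock: 40.48
tool_pos: [0.4483, 0.0069, 0.1375]
eef_rot: [0.704, -0.703, -0.068, 0.071]
wrist_force: [-0.3, -0.5, -0.2]
opening: 0.323
```

Run:
```python
from h import *
print(ctrl.get_state()['wrist_force'],ctrl.get_state()['opening'])
snap('wrist','w29.png')
go(.449,.0079,.1139,.198)
```

```text
[-0.27731297 -0.45986317 -0.24519014] 0.32297903045279464
go [-0.0004  0.0253  0.0012] wy -0.001 rows 0.6 | at [0.4496 0.0068 0.1392] az 0.197 tilt 0.0005 q6 -1.98 t 40.53
```

View pics/w29.png

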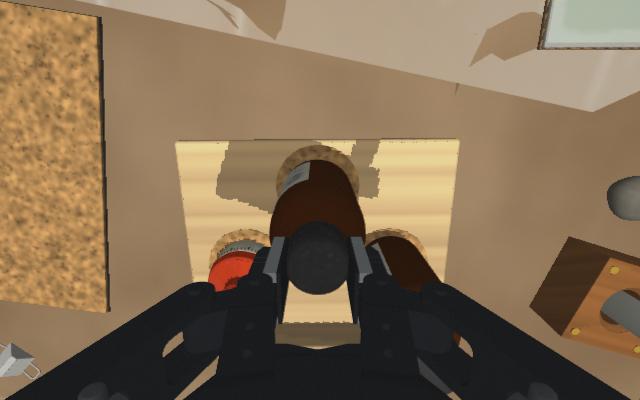

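{"op": "drive_tool", "data": {
  "moves": [
    [255,0,0.012,0.001,0,0,0],
    [255,0,0.02,0.001,0,0,0],
    [255,0,0.023,0.001,0,0,0],
    [255,0,0.0245,0.001,0,0,0],
    [255,0,0.0255,0.001,0,0,0],
    [255,0,0.0265,0.001,0,0,0],
    [255,0,0.0265,0.001,0,0,0]
  ]
}}

```text
clock: 41.12
tool_pos: [0.45, 0.0088, 0.1139]
eef_rot: [-0.704, 0.704, 0.071, -0.069]
wrist_force: [-1.0, 1.1, 5.9]
opening: 0.318
```

Run:
```python
from h import *
print(ctrl.get_state()['wrist_force'],ctrl.get_state()['opening'])
go(.449,.0079,.1139,.198)
```

```text
[-0.96113843  1.13854755  5.875192  ] 0.3184370990838607
go [-0.0012  0.     -0.0007] wy 0.0003 rows 0.0 | at [0.45   0.0088 0.1139] az 0.1983 tilt 0.0027 q6 -1.98 t 41.12
```

{"op": "drive_tool", "data": {
  "moves": [
    [0,0,0,0,0,0,0],
    [0,0,0,0,0,0,0],
    [0,0,0,0,0,0,0],
    [0,0,0,0,0,0,0],
    [0,0,0,0,0,0,0],
    [0,0,-0.02,0,0,0,0],
    [0,0,-0.06,0,0,0,0],
    [0,0,-0.1,0,0,0,0],
    [0,0,-0.14,0,0,0,0],
    [0,0,-0.18,0,0,0,0],
    [0,0,-0.2,0,0,0,0],
    [0,0,-0.2,0,0,0,0]
  ]
}}

```text
clock: 42.12
tool_pos: [0.4512, 0.0084, 0.319]
eef_rot: [-0.702, 0.705, 0.074, -0.066]
wrist_force: [0.4, -0.7, 0.5]
opening: 0.998
```

{"op": "drive_tool", "data": {
  "moves": [
    [0,0,-0.03,-0.03,0,0,0],
    [0,0,-0.05,-0.07,0,0,0],
    [0,0,-0.05,-0.11,0,0,0],
    [0,0,-0.05,-0.15,0,0,0],
    [0,0,-0.05,-0.19,0,0,0],
    [0,0,-0.05,-0.23,0,0,0],
    [0,0,-0.05,-0.25,0,0,0],
    [0,0,-0.05,-0.25,0,0,0],
    [0,0,-0.05,-0.25,0,0,0]
  ]
}}

```text
clock: 42.87
tool_pos: [0.4976, -0.2369, 0.3599]
eef_rot: [0.705, -0.703, -0.068, 0.07]
wrist_force: [0.6, -0.0, 0.3]
opening: 0.997
```

Run:
```python
from h import *
snap('scene','s30.png',(210,100,460,350),2.4)
snap('top','t30.png',(170,145,480,285),2.5)
a=cv2.imread("pics/t30.png").astype(int);b=cv2.imread("pics/t0c.png").astype(int)
print(ctrl.get_state()['tool_pos'])
for f,g,off,k,n in (("t30","t0c",(170,145),2.5,"top"),("s30","s0c",(210,100),2.4,"scene")):
    for nm,lo,hi in (("red",(0,150,80),(6,255,255)),):
        for q in (g,f):
            h=cv2.cvtColor(cv2.imread(f"pics/{q}.png"),cv2.COLOR_BGR2HSV); m=cv2.inRange(h,lo,hi)|cv2.inRange(h,(174,150,80),(180,255,255))
            N,L,st,ce=cv2.connectedComponentsWithStats(m); i=1+np.argmax(st[1:,4]); print(n,q,nm,ce[i].round(1),st[i,4])
```

```text
[ 0.49773589 -0.23535012  0.36113608]
top t0c red [460.8 120.3] 2509
top t30 red [460.4 117.3] 2497
scene s0c red [290.5 267.8] 1988
scene s30 red [292.9 266.4] 1965
```

View pics/s30.png

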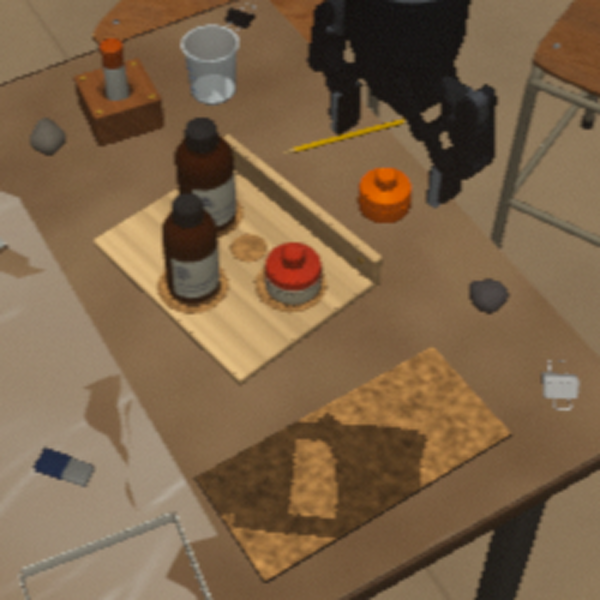

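View pics/t30.png

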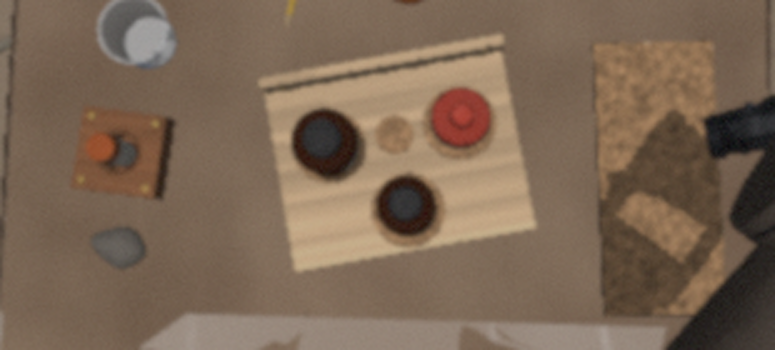

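Run:
```python
from h import *
T=read_camera("top");S=read_camera("scene")
t=lambda p:np.round((p-[170,145])*2.5+.75,1); s=lambda p:np.round((p-[210,100])*2.4+.7,1)
for z in (.045,.108): X=(.4945,.2840,z); print(z,t(proj(T,X)),s(proj(S,X)))
for q,f,g in(("t30",(80,125,125,165),0),("s30",(85,30,130,70),0)):
    im=cv2.imread(f"pics/{q}.png"); a,b,c,d=f; h=cv2.cvtColor(im,cv2.COLOR_BGR2HSV)[b:d,a:c]
    m=cv2.inRange(h,(2,190,130),(14,255,255)); v,u=np.nonzero(m); print(q,u.mean()+a,v.mean()+b,v.min()+b,v.max()+b,len(u))
    cv2.imwrite(f"pics/{q}g.png",cv2.resize(im[max(0,b-30):d+50,a-40:c+50],None,fx=4,fy=4))
X,e=tri([(T,(170+(101-.75)/2.5,145+(146.5-.75)/2.5)),(S,(210+(111-.7)/2.4,100+(44-.7)/2.4))]); print(X,e)
```

```text
0.045 [118.4 151.9] [117.6  87.2]
0.108 [ 99.9 146.5] [111.6  44.3]<stdin>:7: RuntimeWarning: Mean of empty slice.
  ret = ret.dtype.type(ret / rcount)
Traceback (most recent call last):
ValueError: zero-size array to reduction operation minimum which has no identity
```

Run:
```python
from h import *
s=ctrl.get_state(); print(s['clock'],np.abs(s['qvel']).max(),s['wrist_force'])
print(ctrl.finish_job())
```

```text
43.0667 0.009801904178164811 [-0.24785837  0.22534021  0.32417282]
the job is handed in; nothing more can be done
None
```

I moved both bottles and the timer to the mat, lowered the glue stick into the holder's bore, then put all three back on their own rounds. I handed the job in at about 43 s of the 141 s allowed. `finish_job` reports no verdict, so these are my own last checks.

- **Glue stick:** it is upright in the bore. Its top is within about 2 px (on enlarged crops) of where an upright, seated stick should appear in both fixed cameras. It touched bottom at tool height 0.0892 m, against 0.0891 m expected.
- **Bottles and timer:** all three stand upright on their rounds. The bottle caps are within about 2 mm of the start and the red timer within about 3 mm; the limit is 12 mm.
- **Cup and pebble:** both look unmoved in the before and after pictures.
- **Robot:** the arm was still, 0.36 m up over the mat, and touching nothing.

**Failed or disagreeing checks:**
- The cameras disagreed by 2–5 mm along some directions, and triangulated heights came out up to about 5 mm from the stated ones. I relied on contact force for each set-down.
- My final script for checking the glue cap by colour mask crashed because the mask was empty. The glue position above is therefore read from the images by eye against the projection.

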